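# Return three lab containers to their own holders

## Task

The square bottle, the jar and the slide box stand in one another's orange holders: return each to the holder of its own shape (bottle in the square tray, jar in the round dish, slide box in the oblong tray, lengthways with it), upright, in the middle and flat on its floor. All three holders are taken, so first park one container well on the bare white tile, and leave the tile empty again at the end. Set everything down rather than dropping it, keep it upright, and leave the tube rack, the dropper bottle and the marker where they are.

Things in the scene. Friction and masses are not known exactly. Their poses are not given: they have to be found in the camera images.
- square_bottle: Loose white plastic bottle, 48 x 48 mm square body 62 mm high (corners rounded 4 mm), sloping shoulder to 72 mm, round grey cap 30 mm across, 90 mm high over all; about 0.15 kg. Origin: centre of its underside; x and y square to its flat sides, z up. Starts in the round dish, at any yaw.
- jar: Loose round amber jar with white lid and paper label, 60 mm across, 65 mm high over all; about 0.16 kg. Origin: centre of its underside; z up. Starts in the oblong tray.
- slide_box: Loose oblong plastic box, grey with white lid (shut for good), 80 mm long (its x) x 40 mm wide (its y) x 50 mm high; about 0.12 kg. Origin: centre of its underside; z up. Starts in the square tray.
- square_tray: Fixed holder of orange plastic, a square tray 96 x 96 mm outside, 88 x 88 mm inside; floor 4 mm thick, rim 4 mm thick and 12 mm high over the bench. Origin: centre of its underside, on the bench; z up. x and y along its sides. The square bottle's own holder.
- round_dish: Fixed holder of orange plastic, a round dish 96 mm across outside, 88 mm inside; floor 4 mm thick, rim 4 mm thick and 12 mm high over the bench. Origin: centre of its underside, on the bench; z up. The jar's own holder.
- oblong_tray: Fixed holder of orange plastic, an oblong tray 120 x 80 mm outside, 112 x 72 mm inside; floor 4 mm thick, rim 4 mm thick and 12 mm high over the bench. Origin: centre of its underside, on the bench; z up. x along its long side. The slide box's own holder: the box's x lies along the tray's x, either way round.
- tile: Fixed flat white ceramic tile 110 x 110 mm, 6 mm thick, empty at the start: the parking place. Origin: centre of its underside, on the bench, so its top is 6 mm above the origin.
- tube_rack: Bystander, loose: low orange rack 80 x 230 mm with rows of small tubes, 43 mm high. Origin: centre of its underside. Leave alone.
- dropper_bottle: Bystander, loose: round white bottle 44 mm across, 100 mm high, beyond the work. Origin: centre of its underside. Leave alone.
- marker: Bystander, loose: black and white marker pen lying flat, 125 mm long (its x), 14 mm thick. Origin: on its underside near its middle. Leave alone.
There are look-alikes about, which are no part of the job. Leave any turquoise look-alike of the oblong_tray alone.

How it is judged:
By the outcome, as a careful person would: the job done as asked, in the order asked, and still so for the second after the job is handed in, with the robot touching nothing.
It also fails if it takes over 128 s, if anything falls off the work surface, if the arm or the gripper's body presses on something with over 40 N, if the wrist force passes 120 N, or if a joint passes its speed limit or range.

## Robot

A 7-joint arm with a two-finger parallel gripper is mounted at the origin on the work surface. World frame = base frame: x ahead of the robot, y to its left, z up, the work surface at z = 0. Lengths are in mm, angles in rad, forces in N, time in s.
With the tool pointing down it reaches from about 350 to 900 mm from the base axis. Payload 8.1 kg.
Tool frame: the origin (TCP) lies at the very end of the fingers, on their centre line; the grasp point (between the pads) lies 19 mm behind it; y points along the fingers, x is the direction in which the jaws open and shut, and the axes are right-handed (so a half turn about y gives the same grasp; the last joint's range is limited). The gripper opens to 92 mm and grips with 3 to 60 N. Pads are 19 mm wide; open, the fingers measure 130 mm over their backs; the gripper's body (75 mm by 190 mm) begins 47 mm behind the grasp point.
Start: joints at [1.235, 0.434, 0.025, 1.573, -0.012, 1.134, -0.075], TCP at [144.164, -608.161, 200.442] pointing down, gripper open.
Joint ranges: [-2.62, 2.62], [-0.44, 2.09], [-1.27, 1.32], [0.08, 2.57], [-1.32, 4.46], [0.12, 2], [-2.74, 2.74]. Speed limits (rad/s): [2.22, 2.22, 3.01, 3.01, 3.14, 3.14, 3.14].

## Interface

Orientations are given as a rotation vector (axis times angle).
In Python, from station import sensors, snapshot, camera_info, workorder gives the robot as it stands.
- The arm moves only by the tool apply_moves, never from a script. Its argument "steps" is a list of rows, each an object of numbers: "tx", "ty", "tz": the shift along the tool's x, y, z in units of 100 mm (1.0 is 100 mm); "rx", "ry", "rz": the turn, a rotation vector about the tool's x, y, z in units of pi rad (1.0 is pi rad); "jaw": the gripper's target within -1 to 1 (shut at 1, half-way at 0, fully open at -1). A call has 1 to 12 rows; each row is the pose to reach, as a shift and turn from the pose commanded when the call began, along the tool's axes at that moment, turning the shorter way round; what a row does not reach only later rows make up. A row lasts 1/10 s, in which the tool goes at most 50 mm and 8.59 degrees, less where a joint would pass 70% of its speed; a pose out of reach is approached as far as the arm can. A call with a number of a shift or a turn outside -1 to 1 is refused whole. A call with a gripper value outside its range is refused whole. The fingers move at their own pace and stop on an object; the grip force is fixed at half the most. Time passes only in rows, so rows that repeat a pose let the fingers close. It gives the time, the measured TCP pose, the force and the opening at its end, in the units of the state.
- sensors.observe(): the state, without advancing time (a new reading comes with each control period).
- snapshot(name): name is "scene" or "top" or "wrist"; returns the picture (400x640x3 uint8, blue, green, red); there is no depth.
- camera_info(name): a dict with "camera_matrix" (3x3 intrinsics, pixels), "view" (4x4, takes a point from world to camera coordinates); the wrist camera has in their place "hand_eye" (4x4, takes a point from camera to tool coordinates, whose origin is the TCP and whose axes are the tool frame's). Camera axes: x right, y down, z forward; pixel columns grow to the right and rows downward; lengths in mm; the calibration is good to about 2 mm. The wrist camera is an equidistant fisheye: a pixel r from the principal point sees the ray r / f radians off the axis. A picture is of the moment at which its call begins: read the wrist's pose just before it. camera_info takes no time and is no camera call.
- workorder.sign_off(): hands the job in, once; it reports no verdict.
The state is a dict: "time_s": time; "q": joint angles; "qvel": joint speeds; "effort": joint torques, N m; "tool_pos": TCP position; "eef_rot": TCP orientation; "ft_force": force on the tool from outside, world axes, zero at the start; "wrist_torque": the same for the moment, N m; "width": finger opening in mm.
Only numpy, scipy, OpenCV 4.12 (cv2) and the standard library are available. Lean on these libraries where they do the work, as an engineer would, in place of code of your own. Each camera call takes 0.05 s, during which the arm holds its last target. There are 200 camera calls.

## Working session

There is one attempt and no reset: what is moved stays moved. The work goes in short steps, Python scripts to look and compute and a tool call to move; the robot and the scene stay as the last step left them, time stands still between calls to the robot, and variables do not carry over. Pictures are saved under pics/ and viewed, on a budget of 14 in all, crops included, one or two more only if the job needs it, and the job is handed in when it is done.

Besides the shell and the picture viewer there is one more tool, called as name(argument=value, ...) on one line, values as JSON. apply_moves: Moves the arm, as the interface text tells. Its arguments: {"type":"object","properties":{"steps":{"type":"array"}},"required":["steps"]}

```bash
mkdir -p pics; ls; python3 - <<'E'
from station import sensors,snapshot,camera_info
import cv2
s=sensors.observe();print(s)
for n in ("top","scene"):
    cv2.imwrite(f"pics/{n}0.png",snapshot(n)); print(n,camera_info(n))
print(camera_info("wrist"))
E
```

```text
pics
{'time_s': 0.0, 'q': array([ 1.23539458,  0.43522635,  0.02497062,  1.57408347, -0.01161392,
        1.13400173, -0.07511995]), 'qvel': array([-0.00137402,  0.00091055, -0.00043704, -0.00015892,  0.00078381,
       -0.00133712,  0.0006761 ]), 'effort': array([-2.12472449e-03, -6.67835641e+01,  9.83905457e-01, -3.14461577e+01,
       -6.07475289e-02,  4.27876669e-02,  2.04491589e-04]), 'tool_pos': array([ 144.01092556, -607.61866361,  199.64815214]), 'eef_rot': array([-1.30943013,  1.03703526, -1.03484625]), 'ft_force': array([ 0.01341545,  0.49565706, -0.14520999]), 'wrist_torque': array([-0.05031322,  0.02985323,  0.0376308 ]), 'width': 92.2765453237734}
top {'camera_matrix': array([[392.35841742,   0.        , 313.47216024],
       [  0.        , 392.35841742, 200.67006894],
       [  0.        ,   0.        ,   1.        ]]), 'view': array([[ 1.83678416e-02, -9.99707360e-01, -1.57421797e-02,
        -7.87919782e+01],
       [-9.90633371e-01, -1.60658558e-02, -1.35600191e-01,
         5.39924200e+02],
       [ 1.35307598e-01,  1.80854114e-02, -9.90638568e-01,
         1.252394
[... 451 characters left out ...]
,
       [-4.07495561e-01,  4.70048262e-01, -7.82944442e-01,
         1.62840619e+03],
       [ 0.00000000e+00,  0.00000000e+00,  0.00000000e+00,
         1.00000000e+00]])}
{'camera_matrix': array([[309.70691629,   0.        , 316.67275078],
       [  0.        , 309.70691629, 201.05794924],
       [  0.        ,   0.        ,   1.        ]]), 'hand_eye': array([[ 9.99999837e-01, -1.64040297e-04,  5.46033890e-04,
         1.23018974e+00],
       [-5.69993043e-04, -2.65730932e-01,  9.64047067e-01,
        -1.83975465e+02],
       [-1.30444727e-05, -9.64047221e-01, -2.65730982e-01,
         7.09554244e+01],
       [ 0.00000000e+00,  0.00000000e+00,  0.00000000e+00,
         1.00000000e+00]])}
```

```bash
python3 - <<'E'
import cv2
i=cv2.imread("pics/top0.png"); cv2.imwrite("pics/top0b.png",cv2.resize(i,(800,500),interpolation=cv2.INTER_CUBIC))
E
```

```text
(no output)
```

View pics/top0.png

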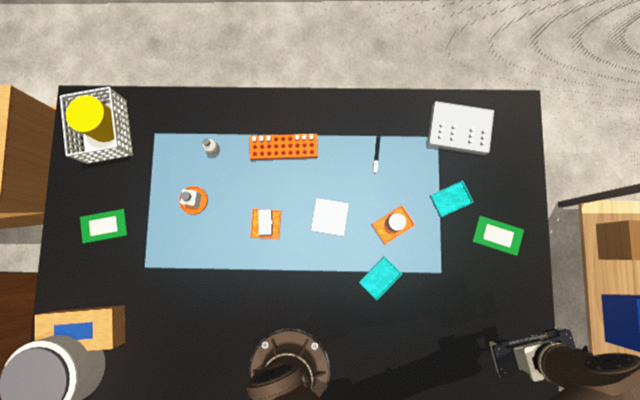

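View pics/scene0.png

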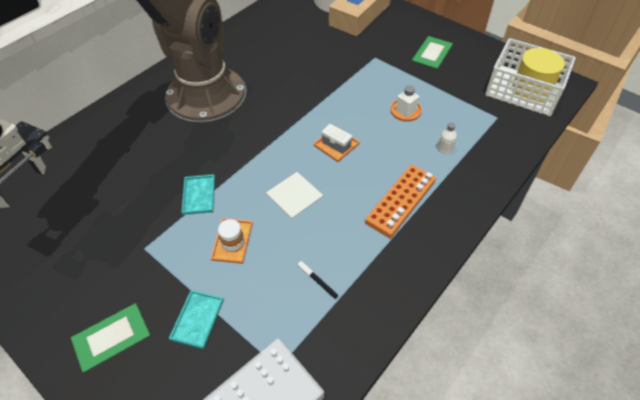

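```bash
python3 - <<'E'
import cv2
i=cv2.imread("pics/top0.png")
a=cv2.resize(i[180:250,160:295],None,fx=5.9,fy=5.9,interpolation=cv2.INTER_CUBIC)[:295]
a=cv2.resize(i[180:245,165:297],(792,390),interpolation=cv2.INTER_CUBIC)[:300]
b=cv2.resize(i[190:245,300:432],(792,330),interpolation=cv2.INTER_CUBIC)[:300]
cv2.imwrite("pics/crop1.png",cv2.vconcat([a,b]))
E
```

```text
(no output)
```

View pics/crop1.png

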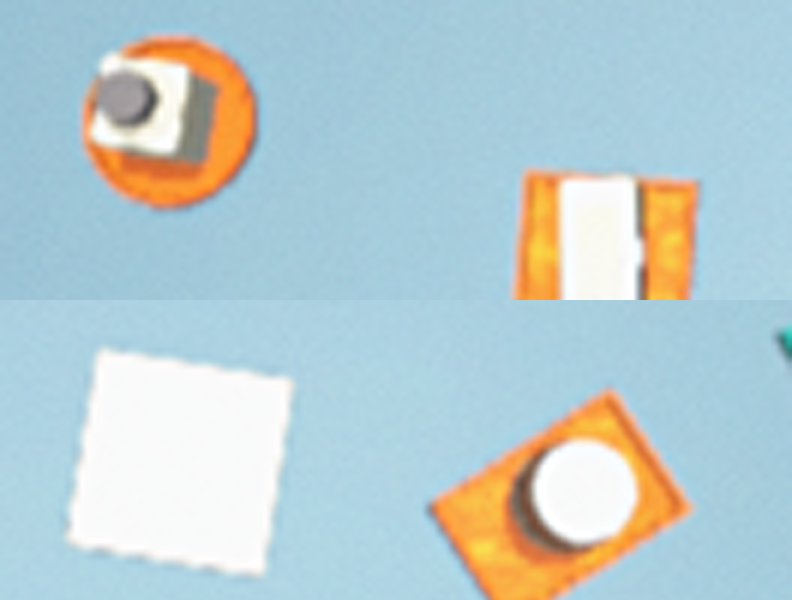

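```bash
cat > h.py <<'E'
import numpy as np,cv2
from scipy.spatial.transform import Rotation as R
from station import sensors,snapshot,camera_info
def plan(x,y,z,yaw,s=None):
    """shift/turn to world pose; tool x (jaw) axis at world angle yaw (mod pi), tool y down"""
    s=s or sensors.observe(); R0=R.from_rotvec(s['eef_rot']); p=s['tool_pos']
    d=R0.inv().apply(np.array([x,y,z])-p)/100
    best=None
    for k in (0,np.pi):
        c,sn=np.cos(yaw+k),np.sin(yaw+k)
        X=np.array([c,sn,0]);Y=np.array([0,0,-1.]);T=R.from_matrix(np.c_[X,Y,np.cross(X,Y)])
        r=(R0.inv()*T).as_rotvec()/np.pi
        if best is None or np.linalg.norm(r)<np.linalg.norm(best): best=r
    return np.round(d,3),np.round(best,4)
def rect(img,z,name="top",x0=250,x1=850,y0=-500,y1=500,sc=1):
    """top-down map of plane z: row=(x1-x)*sc, col=(y1-y)*sc"""
    c=camera_info(name);K,V=c['camera_matrix'],c['view']
    P=K@V[:3]; H=np.c_[P[:,0],P[:,1],P[:,2]*z+P[:,3]]
    A=np.array([[0,-1/sc,x1],[-1/sc,0,y1],[0,0,1]])
    return cv2.warpPerspective(img,np.linalg.inv(H@A),(int((y1-y0)*sc),int((x1-x0)*sc)))
def wrist_px(pt,s,c=None):
    """world point -> wrist pixel"""
    c=c or camera_info("wrist");E=c['hand_eye'];K=c['camera_matrix']
    t=R.from_rotvec(s['eef_rot']).inv().apply(np.atleast_2d(pt)-s['tool_pos'])
    q=(t-E[:3,3])@E[:3,:3]; rho=np.linalg.norm(q[:,:2],axis=1); th=np.arctan2(rho,q[:,2])
    return K[:2,2]+K[0,0]*th[:,None]*q[:,:2]/np.maximum(rho,1e-9)[:,None]
def wrist_rect(img,s,z,x0,x1,y0,y1,sc=1):
    X,Y=np.meshgrid(np.arange(x1,x0,-1/sc),np.arange(y1,y0,-1/sc),indexing='ij')
    m=wrist_px(np.c_[X.ravel(),Y.ravel(),np.full(X.size,z)],s).reshape(X.shape+(2,)).astype(np.float32)
    return cv2.remap(img,m[...,0],m[...,1],cv2.INTER_LINEAR)
E
python3 - <<'E'
from h import *
i=cv2.imread("pics/top0.png")
print("start axes\n",R.from_rotvec(sensors.observe()['eef_rot']).as_matrix().round(3))
def find(z,f,lo,hi):
    r=rect(i,z);hsv=cv2.cvtColor(r,cv2.COLOR_BGR2HSV);m=f(hsv)
    for c in cv2.findContours(m,cv2.RETR_EXTERNAL,cv2.CHAIN_APPROX_NONE)[0]:
        h=cv2.convexHull(c)
        if lo<cv2.contourArea(h)<hi:
            (u,v),(w,hh),a=cv2.minAreaRect(h)
            b=cv2.boxPoints(((u,v),(w,hh),a)); 
            e=b[1]-b[0] if np.hypot(*(b[1]-b[0]))>np.hypot(*(b[2]-b[1])) else b[2]-b[1]
            print(z,"x %.1f y %.1f"%(850-v,500-u),"size",round(w,1),round(hh,1),"long axis yaw deg %.1f"%np.degrees(np.arctan2(-e[1],-e[0]) if 0 else np.arctan2(-e[0],-e[1])))
find(10,lambda h:cv2.inRange(h,(5,140,100),(22,255,255)),3000,30000)
w=lambda h:cv2.inRange(h,(0,0,190),(180,70,255))
print('white');find(6,w,9000,15000);find(69,w,2000,5000);find(54,w,2000,5000)
E
```

```text
start axes
 [[ 0.231 -0.     0.973]
 [-0.973  0.001  0.231]
 [-0.001 -1.    -0.   ]]
10 x 465.9 y 90.2 size 93.5 93.1 long axis yaw deg -92.6
10 x 470.5 y -333.4 size 76.9 118.7 long axis yaw deg -56.5
10 x 539.9 y 332.5 size 83.8 92.3 long axis yaw deg -18.4
10 x 732.9 y 38.0 size 86.9 232.1 long axis yaw deg -87.0
white
```

```bash
python3 - <<'E'
from h import *
i=cv2.imread("pics/top0.png")
def find(z,lo,hi,S):
    r=rect(i,z);hsv=cv2.cvtColor(r,cv2.COLOR_BGR2HSV);m=cv2.inRange(hsv,(0,0,180),(180,S,255))
    for c in cv2.findContours(m,cv2.RETR_EXTERNAL,cv2.CHAIN_APPROX_NONE)[0]:
        if lo<cv2.contourArea(c)<hi:
            (u,v),(w,hh),a=cv2.minAreaRect(c)
            print(z,"x %.1f y %.1f"%(850-v,500-u),"size",round(w,1),round(hh,1),"a",a)
find(6,8000,16000,40);find(69,1500,5000,40);find(54,1500,5000,40)
r=rect(i,10);hsv=cv2.cvtColor(r,cv2.COLOR_BGR2HSV);m=cv2.inRange(hsv,(5,140,100),(22,255,255))
c=[c for c in cv2.findContours(m,0,1)[0] if cv2.contourArea(c)>2000]
for k in c:
    (u,v),rad=cv2.minEnclosingCircle(k);print('circ',850-v,500-u,rad)
print(plan(470,-333,160,np.radians(90-56.5)))
E
```

```text
6 x 492.8 y -123.2 size 115.6 115.9 a 8.32564926147461
69 x 474.8 y -335.1 size 52.3 52.8 a 63.43495178222656
69 x 541.3 y 332.9 size 66.7 97.6 a 27.997148513793945
54 x 476.1 y -338.0 size 53.3 53.5 a 68.19859313964844
54 x 545.4 y 340.3 size 62.3 98.6 a 30.11373519897461
circ 466.02557373046875 90.46533203125 64.11515808105469
circ 470.0391540527344 -333.91192626953125 68.9421615600586
circ 541.5569152832031 337.5569152832031 47.25587844848633
circ 733.5 37.5 121.35289001464844
(array([-1.92 ,  0.4  ,  3.806]), array([ 3.00e-04,  3.88e-01, -4.00e-04]))
```

apply_moves(steps=[{"tx": -0.48,"tz": 0.95},{"tx": -0.48,"tz": 0.95},{"tx": -0.48,"tz": 0.95}])

```text
invalid input
```

apply_moves(steps=[{"tx": -0.48,"tz": 0.95},{"tx": -0.48,"tz": 0.95},{"tx": -0.48,"tz": 0.95}])

```text
invalid input
```

apply_moves(steps=[{"tx": -0.48,"ty": 0,"tz": 0.95,"rx": 0,"ry": 0,"rz": 0,"jaw": -1},{"tx": -0.48,"ty": 0,"tz": 0.95,"rx": 0,"ry": 0,"rz": 0,"jaw": -1}])

```text
time_s: 0.3
tool_pos: [219.9, -543.4, 199.8]
eef_rot: [-1.309, 1.04, -1.038]
ft_force: [1.8, 0.6, -0.5]
width: 91.9
```

apply_moves(steps=[{"tx": -0.48,"ty": 0,"tz": 0.95,"rx": 0,"ry": 0,"rz": 0,"jaw": -1},{"tx": -0.48,"ty": 0,"tz": 0.95,"rx": 0,"ry": 0,"rz": 0,"jaw": -1},{"tx": -0.48,"ty": 0,"tz": 0.95,"rx": 0,"ry": 0,"rz": 0,"jaw": -1}])

```text
time_s: 0.6
tool_pos: [308.2, -469.6, 200.2]
eef_rot: [-1.31, 1.028, -1.029]
ft_force: [0.5, -0.4, -0.3]
width: 91.9
```

```bash
python3 - <<'E'
from h import *
s=sensors.observe();print(s['time_s'],s['tool_pos'],s['q'].round(3));print(plan(472,-334,160,np.radians(-56.5)))
E
```

```text
0.6 [ 308.19134584 -469.59047232  200.2482373 ] [ 0.935  0.336 -0.05   1.726  0.014  1.081 -0.447]
(array([-0.923,  0.41 ,  1.914]), array([-0.0011, -0.109 , -0.0005]))
```

apply_moves(steps=[{"tx": -0.46,"ty": 0,"tz": 0.96,"rx": 0,"ry": -0.1,"rz": 0,"jaw": -1},{"tx": -0.46,"ty": 0,"tz": 0.96,"rx": 0,"ry": -0.109,"rz": 0,"jaw": -1},{"tx": -0.46,"ty": 0,"tz": 0.96,"rx": 0,"ry": -0.109,"rz": 0,"jaw": -1}])

```text
time_s: 0.9
tool_pos: [390.2, -402.8, 200.3]
eef_rot: [-1.428, 0.764, -0.766]
ft_force: [0.5, -0.1, 0.3]
width: 91.7
```

```bash
python3 - <<'E'
from h import *
s=sensors.observe();print(s['time_s'],s['tool_pos'],s['q'].round(3));print(plan(472,-334,160,np.radians(-56.5)))
E
```

```text
0.9 [ 390.2292597  -402.84555971  200.33778125] [ 0.828  0.34  -0.158  1.721  0.055  1.084 -0.329]
(array([-0.118,  0.407,  1.061]), array([-0.0012,  0.0014, -0.0003]))
```

apply_moves(steps=[{"tx": -0.11,"ty": 0.2,"tz": 0.96,"rx": 0,"ry": 0,"rz": 0,"jaw": -1},{"tx": -0.11,"ty": 0.2,"tz": 0.96,"rx": 0,"ry": 0,"rz": 0,"jaw": -1},{"tx": -0.11,"ty": 0.2,"tz": 0.96,"rx": 0,"ry": 0,"rz": 0,"jaw": -1},{"tx": -0.11,"ty": 0.2,"tz": 0.96,"rx": 0,"ry": 0,"rz": 0,"jaw": -1}])

```text
time_s: 1.3
tool_pos: [459.7, -345.8, 179.7]
eef_rot: [-1.428, 0.775, -0.773]
ft_force: [-0.2, -0.6, 0.2]
width: 91.6
```

```bash
python3 - <<'E'
from h import *
s=sensors.observe();print(s['time_s'],s['tool_pos'],s['q'].round(3));print(plan(472,-334,26,np.radians(-56.5)))
i=snapshot("wrist");cv2.imwrite("pics/w1.png",i)
a=wrist_rect(i,s,12,380,560,-430,-240,2);b=wrist_rect(i,s,69,380,560,-430,-240,2)
cv2.imwrite("pics/w1r.png",cv2.hconcat([a,b]))
E
```

```text
1.3 [ 459.69802987 -345.75070454  179.73637345] [ 0.685  0.384 -0.181  1.712  0.077  1.055 -0.514]
(array([-0.029,  1.537,  0.168]), array([ 0.0002, -0.0022, -0.0004]))
```

View pics/w1r.png

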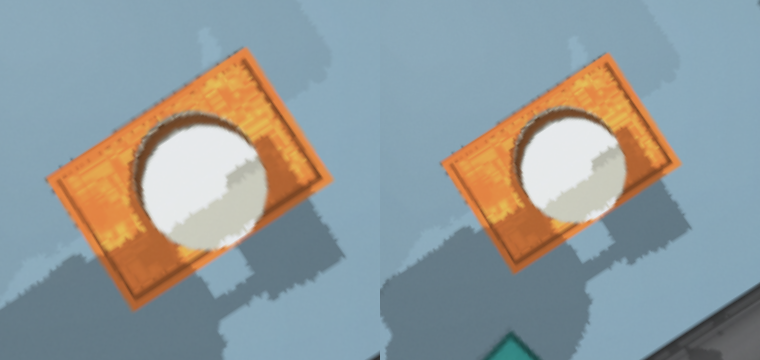

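```bash
python3 - <<'E'
from h import *
s=sensors.observe();print(s['tool_pos'],plan(475.5,-336,24,np.radians(-56.5)))
E
```

```text
[ 458.70285036 -347.19841192  180.02996588] (array([-0.002,  1.56 ,  0.203]), array([ 0.0003, -0.003 , -0.0002]))
```

apply_moves(steps=[{"tx": 0,"ty": 0.4,"tz": 0.2,"rx": 0,"ry": 0,"rz": 0,"jaw": -1},{"tx": 0,"ty": 0.8,"tz": 0.2,"rx": 0,"ry": 0,"rz": 0,"jaw": -1},{"tx": 0,"ty": 0.8,"tz": 0.2,"rx": 0,"ry": 0,"rz": 0,"jaw": -1},{"tx": 0,"ty": 0.8,"tz": 0.2,"rx": 0,"ry": 0,"rz": 0,"jaw": -1}])

```text
time_s: 1.75
tool_pos: [474.7, -337.3, 100.9]
eef_rot: [-1.428, 0.779, -0.777]
ft_force: [0.6, -0.5, 0.5]
width: 92.1
```

```bash
python3 - <<'E'
from h import *
s=sensors.observe();print(s['tool_pos'],plan(475.5,-336,24,np.radians(-56.5)))
E
```

```text
[ 474.7196433  -337.27635152  100.86466169] (array([-0.006,  0.769,  0.015]), array([ 0.0004, -0.0038, -0.0003]))
```

apply_moves(steps=[{"tx": 0,"ty": 0.3,"tz": 0.01,"rx": 0,"ry": 0,"rz": 0,"jaw": -1},{"tx": 0,"ty": 0.55,"tz": 0.01,"rx": 0,"ry": 0,"rz": 0,"jaw": -1},{"tx": 0,"ty": 0.77,"tz": 0.01,"rx": 0,"ry": 0,"rz": 0,"jaw": -1},{"tx": 0,"ty": 0.77,"tz": 0.01,"rx": 0,"ry": 0,"rz": 0,"jaw": -1},{"tx": 0,"ty": 0.77,"tz": 0.01,"rx": 0,"ry": 0,"rz": 0,"jaw": -1}])

```text
time_s: 2.25
tool_pos: [477.7, -336.7, 25.5]
eef_rot: [-1.428, 0.775, -0.779]
ft_force: [0.4, -0.9, 0.3]
width: 91.8
```

apply_moves(steps=[{"tx": 0,"ty": 0,"tz": 0,"rx": 0,"ry": 0,"rz": 0,"jaw": 0},{"tx": 0,"ty": 0,"tz": 0,"rx": 0,"ry": 0,"rz": 0,"jaw": 0.2},{"tx": 0,"ty": 0,"tz": 0,"rx": 0,"ry": 0,"rz": 0,"jaw": 0.4},{"tx": 0,"ty": 0,"tz": 0,"rx": 0,"ry": 0,"rz": 0,"jaw": 0.6},{"tx": 0,"ty": 0,"tz": 0,"rx": 0,"ry": 0,"rz": 0,"jaw": 1},{"tx": 0,"ty": 0,"tz": 0,"rx": 0,"ry": 0,"rz": 0,"jaw": 1},{"tx": 0,"ty": 0,"tz": 0,"rx": 0,"ry": 0,"rz": 0,"jaw": 1},{"tx": 0,"ty": 0,"tz": 0,"rx": 0,"ry": 0,"rz": 0,"jaw": 1}])

```text
time_s: 3.05
tool_pos: [477.0, -335.2, 23.5]
eef_rot: [-1.428, 0.776, -0.776]
ft_force: [-0.0, 1.6, 3.1]
width: 52.4
```

apply_moves(steps=[{"tx": 0,"ty": 0,"tz": 0,"rx": 0,"ry": 0,"rz": 0,"jaw": 1},{"tx": 0,"ty": 0,"tz": 0,"rx": 0,"ry": 0,"rz": 0,"jaw": 1}])

```text
time_s: 3.25
tool_pos: [477.0, -335.2, 23.5]
eef_rot: [-1.428, 0.776, -0.776]
ft_force: [-1.3, 1.5, 4.4]
width: 52.4
```

```bash
python3 - <<'E'
from h import *
cv2.imwrite("pics/w2.png",snapshot("wrist"))
E
```

```text
(no output)
```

View pics/w2.png

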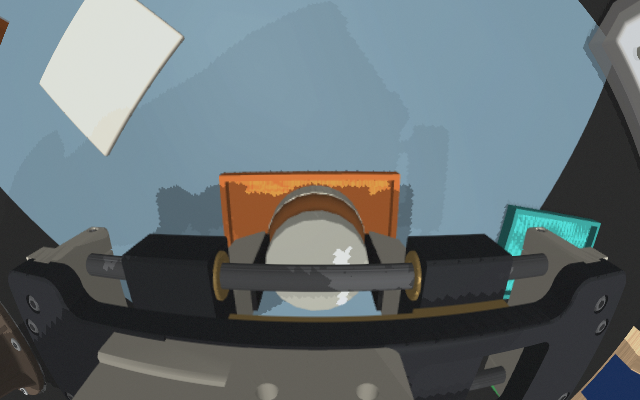

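apply_moves(steps=[{"tx": 0,"ty": -0.15,"tz": 0,"rx": 0,"ry": 0,"rz": 0,"jaw": 1},{"tx": 0,"ty": -0.35,"tz": 0,"rx": 0,"ry": 0,"rz": 0,"jaw": 1},{"tx": 0,"ty": -0.6,"tz": 0,"rx": 0,"ry": 0,"rz": 0,"jaw": 1},{"tx": 0,"ty": -0.6,"tz": 0,"rx": 0,"ry": 0,"rz": 0,"jaw": 1},{"tx": 0,"ty": -0.6,"tz": 0,"rx": 0,"ry": 0,"rz": 0,"jaw": 1}])

```text
time_s: 3.8
tool_pos: [477.0, -335.5, 83.3]
eef_rot: [-1.428, 0.776, -0.777]
ft_force: [0.2, 0.2, -1.5]
width: 52.2
```

```bash
python3 - <<'E'
from h import *
s=sensors.observe();print(s['tool_pos'],s['width'],plan(492.8,-123.5,84,np.radians(-36)))
i=snapshot("wrist");a=wrist_rect(i,s,6,400,600,-260,-10,2)
h=cv2.cvtColor(a,cv2.COLOR_BGR2HSV);m=cv2.inRange(h,(0,0,150),(180,35,255))
for c in cv2.findContours(m,0,1)[0]:
    if cv2.contourArea(c)>20000:
        (u,v),sz,an=cv2.minAreaRect(c);print(600-v/2,-10-u/2,np.array(sz)/2,an)
# rotate-then-move check
E
```

```text
[ 476.98283378 -335.54310331   83.27469873] 52.204141910997926 (array([-1.693, -0.008,  1.286]), array([ 0.    , -0.117 ,  0.0002]))
493.1368865966797 -125.09650421142578 [109.59762573 109.92719269] 8.61564826965332
```

apply_moves(steps=[{"tx": -0.3,"ty": 0,"tz": 0.23,"rx": 0,"ry": 0,"rz": 0,"jaw": 1},{"tx": -0.6,"ty": 0,"tz": 0.45,"rx": 0,"ry": 0,"rz": 0,"jaw": 1},{"tx": -0.84,"ty": 0,"tz": 0.64,"rx": 0,"ry": 0,"rz": 0,"jaw": 1}])

```text
time_s: 4.15
tool_pos: [484.0, -227.8, 81.9]
eef_rot: [-1.428, 0.778, -0.774]
ft_force: [0.2, 0.8, -2.3]
width: 52.2
```

apply_moves(steps=[{"tx": -0.35,"ty": 0,"tz": 0.27,"rx": 0,"ry": -0.03,"rz": 0,"jaw": 1},{"tx": -0.65,"ty": 0,"tz": 0.5,"rx": 0,"ry": -0.07,"rz": 0,"jaw": 1},{"tx": -0.84,"ty": 0,"tz": 0.64,"rx": 0,"ry": -0.117,"rz": 0,"jaw": 1},{"tx": -0.84,"ty": 0,"tz": 0.64,"rx": 0,"ry": -0.117,"rz": 0,"jaw": 1},{"tx": -0.84,"ty": 0,"tz": 0.64,"rx": 0,"ry": -0.117,"rz": 0,"jaw": 1}])

```text
time_s: 4.65
tool_pos: [492.3, -124.6, 82.5]
eef_rot: [-1.514, 0.494, -0.491]
ft_force: [-0.7, -0.8, -1.2]
width: 52.4
```

```bash
python3 - <<'E'
from h import *
s=sensors.observe();print(s['tool_pos'],s['width'],plan(493,-125,26,np.radians(-36)))
E
```

```text
[ 492.29551019 -124.5633216    82.45757389] 52.367314794416416 (array([0.009, 0.565, 0.001]), array([ 0.0003, -0.0001, -0.0005]))
```

apply_moves(steps=[{"tx": 0,"ty": 0.25,"tz": 0,"rx": 0,"ry": 0,"rz": 0,"jaw": 1},{"tx": 0,"ty": 0.42,"tz": 0,"rx": 0,"ry": 0,"rz": 0,"jaw": 1},{"tx": 0,"ty": 0.5,"tz": 0,"rx": 0,"ry": 0,"rz": 0,"jaw": 1},{"tx": 0,"ty": 0.54,"tz": 0,"rx": 0,"ry": 0,"rz": 0,"jaw": 1},{"tx": 0,"ty": 0.56,"tz": 0,"rx": 0,"ry": 0,"rz": 0,"jaw": 1},{"tx": 0,"ty": 0.57,"tz": 0,"rx": 0,"ry": 0,"rz": 0,"jaw": 1},{"tx": 0,"ty": 0.57,"tz": 0,"rx": 0,"ry": 0,"rz": 0,"jaw": 1}])

```text
time_s: 5.35
tool_pos: [493.4, -124.9, 26.9]
eef_rot: [-1.514, 0.491, -0.493]
ft_force: [0.5, 0.1, -1.4]
width: 52.6
```

apply_moves(steps=[{"tx": 0,"ty": 0.007,"tz": 0,"rx": 0,"ry": 0,"rz": 0,"jaw": 1},{"tx": 0,"ty": 0.012,"tz": 0,"rx": 0,"ry": 0,"rz": 0,"jaw": 1},{"tx": 0,"ty": 0.012,"tz": 0,"rx": 0,"ry": 0,"rz": 0,"jaw": 1}])

```text
time_s: 5.65
tool_pos: [493.2, -124.7, 25.5]
eef_rot: [-1.514, 0.491, -0.492]
ft_force: [-0.3, -0.0, -0.6]
width: 52.8
```

apply_moves(steps=[{"tx": 0,"ty": 0.006,"tz": 0,"rx": 0,"ry": 0,"rz": 0,"jaw": 1},{"tx": 0,"ty": 0.01,"tz": 0,"rx": 0,"ry": 0,"rz": 0,"jaw": 1},{"tx": 0,"ty": 0.01,"tz": 0,"rx": 0,"ry": 0,"rz": 0,"jaw": 1}])

```text
time_s: 5.95
tool_pos: [493.4, -124.6, 25.3]
eef_rot: [-1.514, 0.491, -0.493]
ft_force: [-4.4, 2.3, 12.9]
width: 52.0
```

apply_moves(steps=[{"tx": 0,"ty": -0.01,"tz": 0,"rx": 0,"ry": 0,"rz": 0,"jaw": 1},{"tx": 0,"ty": -0.01,"tz": 0,"rx": 0,"ry": 0,"rz": 0,"jaw": -0.5},{"tx": 0,"ty": -0.01,"tz": 0,"rx": 0,"ry": 0,"rz": 0,"jaw": -1},{"tx": 0,"ty": -0.01,"tz": 0,"rx": 0,"ry": 0,"rz": 0,"jaw": -1},{"tx": 0,"ty": -0.01,"tz": 0,"rx": 0,"ry": 0,"rz": 0,"jaw": -1},{"tx": 0,"ty": -0.01,"tz": 0,"rx": 0,"ry": 0,"rz": 0,"jaw": -1},{"tx": 0,"ty": -0.2,"tz": 0,"rx": 0,"ry": 0,"rz": 0,"jaw": -1},{"tx": 0,"ty": -0.6,"tz": 0,"rx": 0,"ry": 0,"rz": 0,"jaw": -1},{"tx": 0,"ty": -1.0,"tz": 0,"rx": 0,"ry": 0,"rz": 0,"jaw": -1},{"tx": 0,"ty": -1.0,"tz": 0,"rx": 0,"ry": 0,"rz": 0,"jaw": -1},{"tx": 0,"ty": -1.0,"tz": 0,"rx": 0,"ry": 0,"rz": 0,"jaw": -1}])

```text
time_s: 7.05
tool_pos: [493.6, -124.9, 125.1]
eef_rot: [-1.514, 0.49, -0.494]
ft_force: [-0.1, 0.2, -0.4]
width: 91.7
```

```bash
python3 - <<'E'
from h import *
s=sensors.observe();print(s['tool_pos'],s['width'],plan(466,90,160,np.radians(-36)))
i=snapshot("wrist");a=wrist_rect(i,s,71,440,550,-180,-70,2);b=wrist_rect(i,s,6,420,570,-200,-30,2)
cv2.imwrite("pics/w3.png",cv2.hconcat([cv2.copyMakeBorder(a,0,b.shape[0]-a.shape[0],0,10,0),b]))
E
```

```text
[ 493.5693763  -124.93690136  125.06370807] 91.70063158387244 (array([-1.486, -0.351,  1.577]), array([-0.0002,  0.    ,  0.0007]))
```

View pics/w3.png

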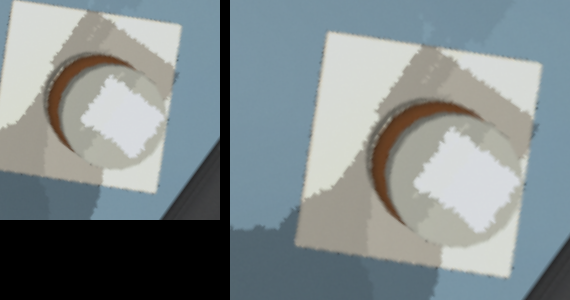

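apply_moves(steps=[{"tx": -0.34,"ty": -0.1,"tz": 0.36,"rx": 0,"ry": 0,"rz": 0,"jaw": -1},{"tx": -0.68,"ty": -0.2,"tz": 0.72,"rx": 0,"ry": 0,"rz": 0,"jaw": -1},{"tx": -0.9,"ty": -0.35,"tz": 0.95,"rx": 0,"ry": 0,"rz": 0,"jaw": -1}])

```text
time_s: 7.4
tool_pos: [473.8, 8.0, 157.7]
eef_rot: [-1.515, 0.494, -0.487]
ft_force: [0.6, 1.0, -0.2]
width: 91.9
```

apply_moves(steps=[{"tx": -0.3,"ty": 0,"tz": 0.31,"rx": 0,"ry": -0.08,"rz": 0,"jaw": -1},{"tx": -0.58,"ty": 0,"tz": 0.62,"rx": 0,"ry": -0.16,"rz": 0,"jaw": -1},{"tx": -0.58,"ty": 0,"tz": 0.62,"rx": 0,"ry": -0.4,"rz": 0,"jaw": -1},{"tx": -0.58,"ty": 0,"tz": 0.62,"rx": 0,"ry": -0.686,"rz": 0,"jaw": -1},{"tx": -0.58,"ty": 0,"tz": 0.62,"rx": 0,"ry": -0.686,"rz": 0,"jaw": -1},{"tx": -0.58,"ty": 0,"tz": 0.62,"rx": 0,"ry": -0.686,"rz": 0,"jaw": -1},{"tx": -0.58,"ty": 0,"tz": 0.62,"rx": 0,"ry": -0.686,"rz": 0,"jaw": -1},{"tx": -0.58,"ty": 0,"tz": 0.62,"rx": 0,"ry": -0.686,"rz": 0,"jaw": -1},{"tx": -0.58,"ty": 0,"tz": 0.62,"rx": 0,"ry": -0.686,"rz": 0,"jaw": -1},{"tx": -0.58,"ty": 0,"tz": 0.62,"rx": 0,"ry": -0.686,"rz": 0,"jaw": -1},{"tx": -0.58,"ty": 0,"tz": 0.62,"rx": 0,"ry": -0.686,"rz": 0,"jaw": -1},{"tx": -0.58,"ty": 0,"tz": 0.62,"rx": 0,"ry": -0.686,"rz": 0,"jaw": -1}])

```text
time_s: 8.6
tool_pos: [464.5, 89.0, 157.8]
eef_rot: [-1.368, -0.913, 0.917]
ft_force: [-0.0, 0.6, -0.1]
width: 92.2
```

```bash
python3 - <<'E'
from h import *
s=sensors.observe();print(s['tool_pos'],s['q'].round(2),plan(466,90,160,np.radians(87.4)))
E
```

```text
[464.48967146  89.04544079 157.76620879] [ 0.34  0.35 -0.8   1.94  0.3   0.98  0.58] (array([ 0.015, -0.022, -0.01 ]), array([-0.0009, -0.1105, -0.0002]))
```

apply_moves(steps=[{"tx": 0,"ty": 0,"tz": 0,"rx": 0,"ry": -0.11,"rz": 0,"jaw": -1},{"tx": 0,"ty": 0,"tz": 0,"rx": 0,"ry": -0.11,"rz": 0,"jaw": -1},{"tx": 0,"ty": 0,"tz": 0,"rx": 0,"ry": -0.11,"rz": 0,"jaw": -1},{"tx": 0,"ty": 0,"tz": 0,"rx": 0,"ry": -0.11,"rz": 0,"jaw": -1}])

```text
time_s: 9.0
tool_pos: [464.6, 89.0, 157.9]
eef_rot: [-1.232, -1.168, 1.171]
ft_force: [-0.1, 0.3, 0.9]
width: 91.9
```

```bash
python3 - <<'E'
from h import *
s=sensors.observe();print(s['tool_pos'],s['q'].round(2),plan(466,90,160,np.radians(87.4)))
i=snapshot("wrist");a=wrist_rect(i,s,12,400,530,25,155,3);b=wrist_rect(i,s,54,400,530,25,155,3)
cv2.imwrite("pics/w4.png",cv2.hconcat([a,b]))
E
```

```text
[464.59376116  88.97688524 157.8509199 ] [ 0.4   0.37 -0.88  1.93  0.34  1.    0.88] (array([ 0.011, -0.022, -0.013]), array([-0.0009, -0.0023,  0.    ]))
```

View pics/w4.png

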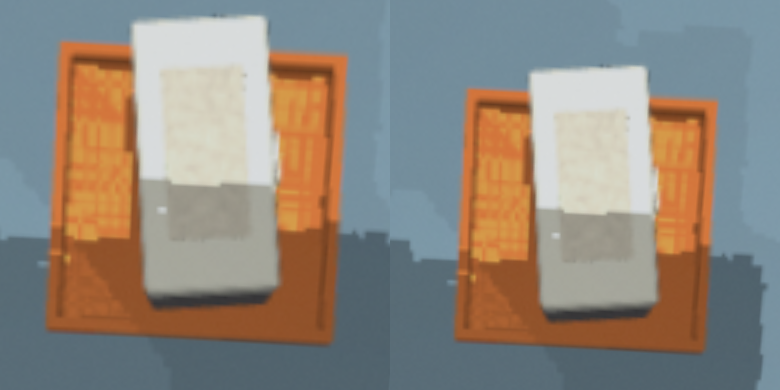

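```bash
python3 - <<'E'
from h import *
print(plan(467,87,18,np.radians(92.6)))
E
```

```text
(array([-0.019,  1.401, -0.027]), array([-0.0007, -0.0318,  0.0001]))
```

apply_moves(steps=[{"tx": -0.02,"ty": 0.3,"tz": -0.027,"rx": 0,"ry": -0.032,"rz": 0,"jaw": -1},{"tx": -0.02,"ty": 0.6,"tz": -0.027,"rx": 0,"ry": -0.032,"rz": 0,"jaw": -1},{"tx": -0.02,"ty": 0.8,"tz": -0.027,"rx": 0,"ry": -0.032,"rz": 0,"jaw": -1},{"tx": -0.02,"ty": 0.8,"tz": -0.027,"rx": 0,"ry": -0.032,"rz": 0,"jaw": -1}])

```text
time_s: 9.45
tool_pos: [465.8, 86.5, 76.6]
eef_rot: [-1.184, -1.239, 1.246]
ft_force: [0.9, 1.1, 1.2]
width: 92.0
```

apply_moves(steps=[{"tx": 0,"ty": 0.25,"tz": 0,"rx": 0,"ry": 0,"rz": 0,"jaw": -1},{"tx": 0,"ty": 0.48,"tz": 0,"rx": 0,"ry": 0,"rz": 0,"jaw": -1},{"tx": 0,"ty": 0.6,"tz": 0,"rx": 0,"ry": 0,"rz": 0,"jaw": -1},{"tx": 0,"ty": 0.6,"tz": 0,"rx": 0,"ry": 0,"rz": 0,"jaw": -1},{"tx": 0,"ty": 0.6,"tz": 0,"rx": 0,"ry": 0,"rz": 0,"jaw": -1}])

```text
time_s: 9.95
tool_pos: [468.5, 87.5, 20.0]
eef_rot: [-1.187, -1.244, 1.243]
ft_force: [-0.0, 0.1, -0.6]
width: 91.6
```

```bash
python3 - <<'E'
from h import *
print(sensors.observe()['tool_pos'],plan(467,87,18,np.radians(92.6)))
E
```

```text
[468.54132394  87.50052525  20.03259261] (array([-0.004,  0.02 ,  0.016]), array([0.0002, 0.0006, 0.    ]))
```

apply_moves(steps=[{"tx": 0,"ty": 0.01,"tz": 0,"rx": 0,"ry": 0,"rz": 0,"jaw": 0},{"tx": 0,"ty": 0.01,"tz": 0,"rx": 0,"ry": 0,"rz": 0,"jaw": 0.2},{"tx": 0,"ty": 0.01,"tz": 0,"rx": 0,"ry": 0,"rz": 0,"jaw": 0.2},{"tx": 0,"ty": 0.01,"tz": 0,"rx": 0,"ry": 0,"rz": 0,"jaw": 0.4},{"tx": 0,"ty": 0.01,"tz": 0,"rx": 0,"ry": 0,"rz": 0,"jaw": 0.6},{"tx": 0,"ty": 0.01,"tz": 0,"rx": 0,"ry": 0,"rz": 0,"jaw": 1},{"tx": 0,"ty": 0.01,"tz": 0,"rx": 0,"ry": 0,"rz": 0,"jaw": 1},{"tx": 0,"ty": 0.01,"tz": 0,"rx": 0,"ry": 0,"rz": 0,"jaw": 1},{"tx": 0,"ty": 0.01,"tz": 0,"rx": 0,"ry": 0,"rz": 0,"jaw": 1}])

```text
time_s: 10.85
tool_pos: [468.1, 87.4, 18.3]
eef_rot: [-1.186, -1.244, 1.244]
ft_force: [-0.6, 0.5, 1.5]
width: 39.3
```

apply_moves(steps=[{"tx": 0,"ty": -0.1,"tz": 0,"rx": 0,"ry": 0,"rz": 0,"jaw": 1},{"tx": 0,"ty": -0.35,"tz": 0,"rx": 0,"ry": 0,"rz": 0,"jaw": 1},{"tx": 0,"ty": -0.6,"tz": 0,"rx": 0,"ry": 0,"rz": 0,"jaw": 1},{"tx": 0,"ty": -0.85,"tz": 0,"rx": 0,"ry": 0,"rz": 0,"jaw": 1},{"tx": 0,"ty": -0.95,"tz": 0,"rx": 0,"ry": 0,"rz": 0,"jaw": 1},{"tx": 0,"ty": -0.95,"tz": 0,"rx": 0,"ry": 0,"rz": 0,"jaw": 1}])

```text
time_s: 11.45
tool_pos: [468.9, 87.1, 114.4]
eef_rot: [-1.189, -1.245, 1.242]
ft_force: [-0.5, -0.7, -1.9]
width: 39.7
```

```bash
python3 - <<'E'
from h import *
s=sensors.observe();print(s['tool_pos'],s['q'].round(2),plan(470.3,-334.5,114,np.radians(33.7)))
i=snapshot("wrist");cv2.imwrite("pics/w5.png",i)
E
```

```text
[468.90771753  87.12614936 114.43041424] [ 0.37  0.43 -0.87  1.98  0.42  0.91  0.9 ] (array([-4.212,  0.005,  0.183]), array([7.000e-04, 3.276e-01, 3.000e-04]))
```

View pics/w5.png

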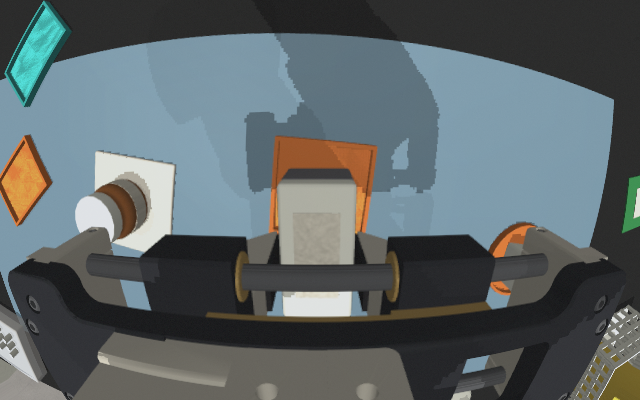

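apply_moves(steps=[{"tx": -0.3,"ty": -0.15,"tz": 0.01,"rx": 0,"ry": 0,"rz": 0,"jaw": 1},{"tx": -0.65,"ty": -0.2,"tz": 0.03,"rx": 0,"ry": 0,"rz": 0,"jaw": 1},{"tx": -1.0,"ty": -0.2,"tz": 0.04,"rx": 0,"ry": 0,"rz": 0,"jaw": 1}])

```text
time_s: 11.8
tool_pos: [468.3, -13.9, 132.6]
eef_rot: [-1.185, -1.244, 1.245]
ft_force: [0.1, 0.2, -1.1]
width: 39.5
```

apply_moves(steps=[{"tx": -0.35,"ty": 0,"tz": 0.01,"rx": 0,"ry": 0,"rz": 0,"jaw": 1},{"tx": -0.7,"ty": 0,"tz": 0.03,"rx": 0,"ry": 0,"rz": 0,"jaw": 1},{"tx": -1.0,"ty": 0,"tz": 0.04,"rx": 0,"ry": 0,"rz": 0,"jaw": 1}])

```text
time_s: 12.1
tool_pos: [468.2, -115.1, 131.7]
eef_rot: [-1.185, -1.241, 1.244]
ft_force: [0.9, 0.6, -0.5]
width: 39.7
```

apply_moves(steps=[{"tx": -0.35,"ty": 0,"tz": 0.01,"rx": 0,"ry": 0,"rz": 0,"jaw": 1},{"tx": -0.7,"ty": 0,"tz": 0.03,"rx": 0,"ry": 0,"rz": 0,"jaw": 1},{"tx": -1.0,"ty": 0,"tz": 0.04,"rx": 0,"ry": 0,"rz": 0,"jaw": 1}])

```text
time_s: 12.4
tool_pos: [468.9, -215.1, 131.5]
eef_rot: [-1.185, -1.242, 1.244]
ft_force: [0.6, -1.0, -1.8]
width: 39.8
```

apply_moves(steps=[{"tx": -0.35,"ty": 0,"tz": 0.01,"rx": 0,"ry": 0.03,"rz": 0,"jaw": 1},{"tx": -0.7,"ty": 0,"tz": 0.03,"rx": 0,"ry": 0.07,"rz": 0,"jaw": 1},{"tx": -1.0,"ty": 0,"tz": 0.06,"rx": 0,"ry": 0.11,"rz": 0,"jaw": 1},{"tx": -1.0,"ty": 0,"tz": 0.06,"rx": 0,"ry": 0.15,"rz": 0,"jaw": 1},{"tx": -1.0,"ty": 0,"tz": 0.06,"rx": 0,"ry": 0.19,"rz": 0,"jaw": 1},{"tx": -1.0,"ty": 0,"tz": 0.06,"rx": 0,"ry": 0.23,"rz": 0,"jaw": 1},{"tx": -1.0,"ty": 0,"tz": 0.06,"rx": 0,"ry": 0.27,"rz": 0,"jaw": 1},{"tx": -1.0,"ty": 0,"tz": 0.06,"rx": 0,"ry": 0.31,"rz": 0,"jaw": 1},{"tx": -1.0,"ty": 0,"tz": 0.06,"rx": 0,"ry": 0.3276,"rz": 0,"jaw": 1},{"tx": -1.0,"ty": 0,"tz": 0.06,"rx": 0,"ry": 0.3276,"rz": 0,"jaw": 1}])

```text
time_s: 13.4
tool_pos: [468.1, -312.8, 131.6]
eef_rot: [-1.52, -0.459, 0.462]
ft_force: [-0.3, 0.9, -1.2]
width: 39.6
```

```bash
python3 - <<'E'
from h import *
s=sensors.observe();print(s['tool_pos'],s['q'].round(2),s['width'],plan(470.3,-334.5,60,np.radians(33.7)))
E
```

```text
[ 468.10554349 -312.8316378   131.6089786 ] [ 0.88  0.46 -0.54  1.78  0.28  0.98  0.82] 39.55183710727095 (array([-0.101,  0.716, -0.194]), array([-0.0007,  0.    , -0.0005]))
```

apply_moves(steps=[{"tx": -0.1,"ty": 0,"tz": -0.194,"rx": 0,"ry": 0,"rz": 0,"jaw": 1},{"tx": -0.1,"ty": 0.3,"tz": -0.194,"rx": 0,"ry": 0,"rz": 0,"jaw": 1},{"tx": -0.1,"ty": 0.6,"tz": -0.194,"rx": 0,"ry": 0,"rz": 0,"jaw": 1},{"tx": -0.1,"ty": 0.85,"tz": -0.194,"rx": 0,"ry": 0,"rz": 0,"jaw": 1},{"tx": -0.1,"ty": 0.85,"tz": -0.194,"rx": 0,"ry": 0,"rz": 0,"jaw": 1},{"tx": -0.1,"ty": 0.85,"tz": -0.194,"rx": 0,"ry": 0,"rz": 0,"jaw": 1}])

```text
time_s: 14.0
tool_pos: [471.1, -334.5, 47.8]
eef_rot: [-1.519, -0.462, 0.463]
ft_force: [0.4, 1.0, -1.1]
width: 39.6
```

```bash
python3 - <<'E'
from h import *
s=sensors.observe();print(s['tool_pos'],s['width'],plan(470.3,-334.5,19,np.radians(33.7)))
i=snapshot("wrist");z=s['tool_pos'][2]-18.5
a=wrist_rect(i,s,12,380,560,-430,-240,2);b=wrist_rect(i,s,z+54,380,560,-430,-240,2)
cv2.imwrite("pics/w6.png",cv2.hconcat([a,b]))
E
```

```text
[ 471.12566452 -334.54029119   47.83449224] 39.5923598993502 (array([-0.006,  0.288,  0.004]), array([-0.0005,  0.0007, -0.0002]))
```

View pics/w6.png

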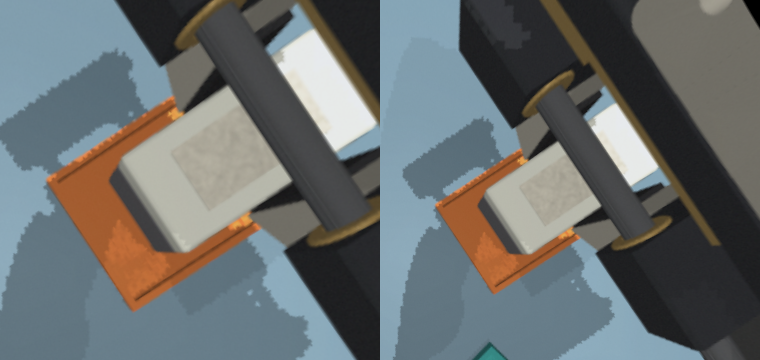

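apply_moves(steps=[{"tx": -0.005,"ty": 0.12,"tz": 0.004,"rx": 0,"ry": 0.006,"rz": 0,"jaw": 1},{"tx": -0.005,"ty": 0.2,"tz": 0.004,"rx": 0,"ry": 0.006,"rz": 0,"jaw": 1},{"tx": -0.005,"ty": 0.25,"tz": 0.004,"rx": 0,"ry": 0.006,"rz": 0,"jaw": 1},{"tx": -0.005,"ty": 0.28,"tz": 0.004,"rx": 0,"ry": 0.006,"rz": 0,"jaw": 1},{"tx": -0.005,"ty": 0.29,"tz": 0.004,"rx": 0,"ry": 0.006,"rz": 0,"jaw": 1},{"tx": -0.005,"ty": 0.29,"tz": 0.004,"rx": 0,"ry": 0.006,"rz": 0,"jaw": 1}])

```text
time_s: 14.65
tool_pos: [470.8, -334.9, 19.2]
eef_rot: [-1.524, -0.447, 0.447]
ft_force: [-0.4, -0.1, -0.6]
width: 39.8
```

apply_moves(steps=[{"tx": 0,"ty": 0.006,"tz": 0,"rx": 0,"ry": 0,"rz": 0,"jaw": 1},{"tx": 0,"ty": 0.01,"tz": 0,"rx": 0,"ry": 0,"rz": 0,"jaw": 1},{"tx": 0,"ty": 0.01,"tz": 0,"rx": 0,"ry": 0,"rz": 0,"jaw": 1}])

```text
time_s: 14.95
tool_pos: [470.9, -334.9, 18.3]
eef_rot: [-1.524, -0.447, 0.446]
ft_force: [-0.6, -0.6, -1.9]
width: 39.2
```

apply_moves(steps=[{"tx": 0,"ty": 0.005,"tz": 0,"rx": 0,"ry": 0,"rz": 0,"jaw": 1},{"tx": 0,"ty": 0.01,"tz": 0,"rx": 0,"ry": 0,"rz": 0,"jaw": 1},{"tx": 0,"ty": 0.01,"tz": 0,"rx": 0,"ry": 0,"rz": 0,"jaw": 1}])

```text
time_s: 15.25
tool_pos: [471.0, -334.9, 18.2]
eef_rot: [-1.525, -0.447, 0.447]
ft_force: [-2.5, 1.9, 9.2]
width: 39.6
```

Contact. Release, rise, check.

apply_moves(steps=[{"tx": 0,"ty": 0,"tz": 0,"rx": 0,"ry": 0,"rz": 0,"jaw": 0},{"tx": 0,"ty": 0,"tz": 0,"rx": 0,"ry": 0,"rz": 0,"jaw": -1},{"tx": 0,"ty": 0,"tz": 0,"rx": 0,"ry": 0,"rz": 0,"jaw": -1},{"tx": 0,"ty": 0,"tz": 0,"rx": 0,"ry": 0,"rz": 0,"jaw": -1},{"tx": 0,"ty": 0,"tz": 0,"rx": 0,"ry": 0,"rz": 0,"jaw": -1},{"tx": 0,"ty": -0.2,"tz": 0,"rx": 0,"ry": 0,"rz": 0,"jaw": -1},{"tx": 0,"ty": -0.6,"tz": 0,"rx": 0,"ry": 0,"rz": 0,"jaw": -1},{"tx": 0,"ty": -1.0,"tz": 0,"rx": 0,"ry": 0,"rz": 0,"jaw": -1},{"tx": 0,"ty": -1.0,"tz": 0,"rx": 0,"ry": 0,"rz": 0,"jaw": -1}])

```text
time_s: 16.15
tool_pos: [474.1, -336.1, 122.5]
eef_rot: [-1.531, -0.452, 0.442]
ft_force: [0.6, -0.7, -0.1]
width: 91.7
```

apply_moves(steps=[{"tx": 0,"ty": -0.4,"tz": 0,"rx": 0,"ry": 0,"rz": 0,"jaw": -1},{"tx": 0,"ty": -0.4,"tz": 0,"rx": 0,"ry": 0,"rz": 0,"jaw": -1},{"tx": 0,"ty": -0.4,"tz": 0,"rx": 0,"ry": 0,"rz": 0,"jaw": -1}])

```text
time_s: 16.45
tool_pos: [471.1, -335.2, 157.6]
eef_rot: [-1.526, -0.447, 0.446]
ft_force: [-0.7, -0.1, -0.2]
width: 91.8
```

```bash
python3 - <<'E'
from h import *
s=sensors.observe();print(s['tool_pos'],s['q'].round(2),plan(540,335,160,np.radians(33.7)))
i=snapshot("wrist")
a=wrist_rect(i,s,12,400,530,-400,-270,3);b=wrist_rect(i,s,54,400,530,-400,-270,3)
cv2.imwrite("pics/w7.png",cv2.hconcat([a,b]))
E
```

```text
[ 471.14769035 -335.17405614  157.58548889] [ 0.91  0.46 -0.54  1.71  0.27  1.04  0.85] (array([ 4.195, -0.03 ,  5.272]), array([ 0.0005, -0.0059,  0.0001]))
```

View pics/w7.png

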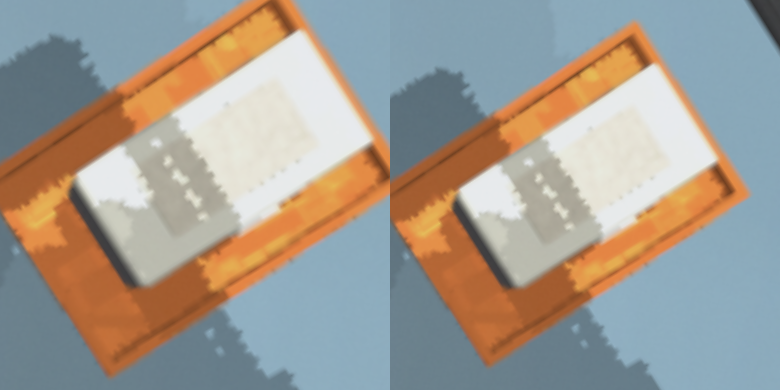

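apply_moves(steps=[{"tx": 0.27,"ty": 0,"tz": 0.34,"rx": 0,"ry": 0,"rz": 0,"jaw": -1},{"tx": 0.54,"ty": 0,"tz": 0.68,"rx": 0,"ry": 0,"rz": 0,"jaw": -1},{"tx": 0.78,"ty": 0,"tz": 0.98,"rx": 0,"ry": 0,"rz": 0,"jaw": -1}])

```text
time_s: 16.8
tool_pos: [482.7, -208.1, 155.8]
eef_rot: [-1.522, -0.445, 0.448]
ft_force: [1.6, -0.2, 1.0]
width: 91.9
```

apply_moves(steps=[{"tx": 0.27,"ty": 0,"tz": 0.34,"rx": 0,"ry": 0,"rz": 0,"jaw": -1},{"tx": 0.54,"ty": 0,"tz": 0.68,"rx": 0,"ry": 0,"rz": 0,"jaw": -1},{"tx": 0.78,"ty": 0,"tz": 0.98,"rx": 0,"ry": 0,"rz": 0,"jaw": -1}])

```text
time_s: 17.1
tool_pos: [495.4, -83.5, 156.0]
eef_rot: [-1.523, -0.446, 0.448]
ft_force: [0.5, -0.2, 0.1]
width: 91.6
```

apply_moves(steps=[{"tx": 0.27,"ty": 0,"tz": 0.34,"rx": 0,"ry": 0,"rz": 0,"jaw": -1},{"tx": 0.54,"ty": 0,"tz": 0.68,"rx": 0,"ry": 0,"rz": 0,"jaw": -1},{"tx": 0.78,"ty": 0,"tz": 0.98,"rx": 0,"ry": 0,"rz": 0,"jaw": -1}])

```text
time_s: 17.4
tool_pos: [508.2, 40.9, 155.9]
eef_rot: [-1.523, -0.446, 0.449]
ft_force: [1.1, -0.7, -0.1]
width: 91.8
```

apply_moves(steps=[{"tx": 0.27,"ty": 0,"tz": 0.34,"rx": 0,"ry": 0,"rz": 0,"jaw": -1},{"tx": 0.54,"ty": 0,"tz": 0.68,"rx": 0,"ry": 0,"rz": 0,"jaw": -1},{"tx": 0.78,"ty": 0,"tz": 0.98,"rx": 0,"ry": 0,"rz": 0,"jaw": -1}])

```text
time_s: 17.7
tool_pos: [521.1, 165.4, 155.8]
eef_rot: [-1.524, -0.446, 0.449]
ft_force: [0.2, 0.2, 0.0]
width: 91.8
```

apply_moves(steps=[{"tx": 0.27,"ty": 0,"tz": 0.34,"rx": 0,"ry": 0,"rz": 0,"jaw": -1},{"tx": 0.54,"ty": 0,"tz": 0.68,"rx": 0,"ry": 0,"rz": 0,"jaw": -1},{"tx": 0.78,"ty": 0,"tz": 0.98,"rx": 0,"ry": 0,"rz": 0,"jaw": -1},{"tx": 0.78,"ty": 0,"tz": 0.98,"rx": 0,"ry": 0,"rz": 0,"jaw": -1}])

```text
time_s: 18.1
tool_pos: [532.5, 294.6, 155.8]
eef_rot: [-1.519, -0.451, 0.453]
ft_force: [-0.8, 0.2, 0.4]
width: 91.9
```

```bash
python3 - <<'E'
from h import *
s=sensors.observe();print(s['time_s'],s['tool_pos'],s['q'].round(2),plan(540,336,170,np.radians(33.7)))
i=snapshot("wrist")
a=wrist_rect(i,s,12,475,605,270,400,3);b=wrist_rect(i,s,66,475,605,270,400,3)
cv2.imwrite("pics/w8.png",cv2.hconcat([a,b]))
E
```

```text
18.1 [532.46024713 294.58976225 155.78609927] [-0.15  0.53 -0.66  1.63  0.35  1.1  -0.32] (array([ 0.289, -0.141,  0.306]), array([-0.0014, -0.0035, -0.0001]))
```

View pics/w8.png

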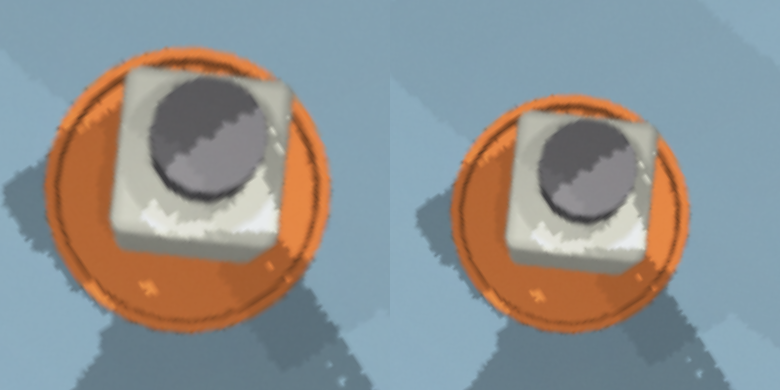

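```bash
python3 - <<'E'
from h import *
print(plan(542.3,336,135,np.radians(-5.5)))
E
```

```text
(array([0.322, 0.205, 0.326]), array([-0.0004,  0.2136, -0.0008]))
```

apply_moves(steps=[{"tx": 0.32,"ty": 0,"tz": 0.33,"rx": 0,"ry": 0.045,"rz": 0,"jaw": -1},{"tx": 0.32,"ty": 0,"tz": 0.33,"rx": 0,"ry": 0.09,"rz": 0,"jaw": -1},{"tx": 0.32,"ty": 0,"tz": 0.33,"rx": 0,"ry": 0.135,"rz": 0,"jaw": -1},{"tx": 0.32,"ty": 0,"tz": 0.33,"rx": 0,"ry": 0.18,"rz": 0,"jaw": -1},{"tx": 0.32,"ty": 0.1,"tz": 0.33,"rx": 0,"ry": 0.2136,"rz": 0,"jaw": -1},{"tx": 0.32,"ty": 0.2,"tz": 0.33,"rx": 0,"ry": 0.2136,"rz": 0,"jaw": -1},{"tx": 0.32,"ty": 0.2,"tz": 0.33,"rx": 0,"ry": 0.2136,"rz": 0,"jaw": -1},{"tx": 0.32,"ty": 0.2,"tz": 0.33,"rx": 0,"ry": 0.2136,"rz": 0,"jaw": -1}])

```text
time_s: 18.95
tool_pos: [543.7, 332.2, 136.5]
eef_rot: [-1.571, 0.079, -0.077]
ft_force: [-0.9, -0.4, -0.6]
width: 91.8
```

```bash
python3 - <<'E'
from h import *
s=sensors.observe();print(s['tool_pos'],s['q'].round(2),plan(542.3,336,35,np.radians(-5.5)))
E
```

```text
[543.68982711 332.19137911 136.48398695] [-0.32  0.56 -0.48  1.59  0.28  1.07 -0.97] (array([-0.016,  1.015,  0.038]), array([ 0.0004, -0.001 , -0.0004]))
```

apply_moves(steps=[{"tx": -0.016,"ty": 0.2,"tz": 0.038,"rx": 0,"ry": 0,"rz": 0,"jaw": -1},{"tx": -0.016,"ty": 0.5,"tz": 0.038,"rx": 0,"ry": 0,"rz": 0,"jaw": -1},{"tx": -0.016,"ty": 0.8,"tz": 0.038,"rx": 0,"ry": 0,"rz": 0,"jaw": -1},{"tx": -0.016,"ty": 1.0,"tz": 0.038,"rx": 0,"ry": 0,"rz": 0,"jaw": -1},{"tx": -0.016,"ty": 1.0,"tz": 0.038,"rx": 0,"ry": 0,"rz": 0,"jaw": -1},{"tx": -0.016,"ty": 1.0,"tz": 0.038,"rx": 0,"ry": 0,"rz": 0,"jaw": -1}])

```text
time_s: 19.55
tool_pos: [542.9, 337.2, 37.7]
eef_rot: [-1.569, 0.079, -0.079]
ft_force: [0.7, 0.5, 0.3]
width: 91.7
```

```bash
python3 - <<'E'
from h import *
s=sensors.observe();print(s['tool_pos'],s['ft_force'],plan(542.3,336,35,np.radians(-5.5)))
E
```

```text
[542.88223186 337.21157613  37.74683952] [0.66011598 0.4534691  0.32396528] (array([-0.005,  0.027, -0.013]), array([-0.0001, -0.0014, -0.    ]))
```

apply_moves(steps=[{"tx": -0.005,"ty": 0.02,"tz": -0.01,"rx": 0,"ry": 0,"rz": 0,"jaw": -1},{"tx": -0.005,"ty": 0.02,"tz": -0.01,"rx": 0,"ry": 0,"rz": 0,"jaw": 0},{"tx": -0.005,"ty": 0.02,"tz": -0.01,"rx": 0,"ry": 0,"rz": 0,"jaw": 0},{"tx": -0.005,"ty": 0.02,"tz": -0.01,"rx": 0,"ry": 0,"rz": 0,"jaw": 0.2},{"tx": -0.005,"ty": 0.02,"tz": -0.01,"rx": 0,"ry": 0,"rz": 0,"jaw": 0.4},{"tx": -0.005,"ty": 0.02,"tz": -0.01,"rx": 0,"ry": 0,"rz": 0,"jaw": 0.6},{"tx": -0.005,"ty": 0.02,"tz": -0.01,"rx": 0,"ry": 0,"rz": 0,"jaw": 1},{"tx": -0.005,"ty": 0.02,"tz": -0.01,"rx": 0,"ry": 0,"rz": 0,"jaw": 1},{"tx": -0.005,"ty": 0.02,"tz": -0.01,"rx": 0,"ry": 0,"rz": 0,"jaw": 1}])

```text
time_s: 20.45
tool_pos: [542.3, 336.2, 35.3]
eef_rot: [-1.569, 0.079, -0.08]
ft_force: [0.6, -0.6, 0.5]
width: 47.3
```

apply_moves(steps=[{"tx": 0,"ty": -0.1,"tz": 0,"rx": 0,"ry": 0,"rz": 0,"jaw": 1},{"tx": 0,"ty": -0.3,"tz": 0,"rx": 0,"ry": 0,"rz": 0,"jaw": 1},{"tx": 0,"ty": -0.5,"tz": 0,"rx": 0,"ry": 0,"rz": 0,"jaw": 1},{"tx": 0,"ty": -0.7,"tz": 0,"rx": 0,"ry": 0,"rz": 0,"jaw": 1},{"tx": 0,"ty": -0.7,"tz": 0,"rx": 0,"ry": 0,"rz": 0,"jaw": 1},{"tx": 0,"ty": -0.7,"tz": 0,"rx": 0,"ry": 0,"rz": 0,"jaw": 1}])

```text
time_s: 21.05
tool_pos: [542.0, 336.1, 105.4]
eef_rot: [-1.569, 0.079, -0.08]
ft_force: [0.1, 0.5, -2.5]
width: 47.0
```

```bash
python3 - <<'E'
from h import *
s=sensors.observe();print(s['tool_pos'],s['ft_force'],s['width'],plan(465.5,89.5,105,np.radians(-3.1)))
E
```

```text
[542.00652656 336.13934197 105.44789995] [ 0.10388208  0.47719394 -2.4805729 ] 46.99211265668739 (array([-0.512,  0.004, -2.531]), array([-0.0001, -0.0149,  0.0001]))
```

apply_moves(steps=[{"tx": -0.06,"ty": 0,"tz": -0.3,"rx": 0,"ry": 0,"rz": 0,"jaw": 1},{"tx": -0.12,"ty": 0,"tz": -0.6,"rx": 0,"ry": 0,"rz": 0,"jaw": 1},{"tx": -0.18,"ty": 0,"tz": -0.9,"rx": 0,"ry": 0,"rz": 0,"jaw": 1}])

```text
time_s: 21.35
tool_pos: [513.7, 246.9, 103.7]
eef_rot: [-1.571, 0.081, -0.077]
ft_force: [0.6, -0.0, -1.0]
width: 47.3
```

apply_moves(steps=[{"tx": -0.06,"ty": 0,"tz": -0.3,"rx": 0,"ry": 0,"rz": 0,"jaw": 1},{"tx": -0.12,"ty": 0,"tz": -0.6,"rx": 0,"ry": 0,"rz": 0,"jaw": 1},{"tx": -0.18,"ty": 0,"tz": -0.9,"rx": 0,"ry": 0,"rz": 0,"jaw": 1}])

```text
time_s: 21.65
tool_pos: [486.7, 159.1, 104.1]
eef_rot: [-1.57, 0.081, -0.078]
ft_force: [0.7, -0.5, -2.2]
width: 47.0
```

apply_moves(steps=[{"tx": -0.06,"ty": 0,"tz": -0.3,"rx": 0,"ry": 0,"rz": 0,"jaw": 1},{"tx": -0.12,"ty": 0,"tz": -0.55,"rx": 0,"ry": -0.007,"rz": 0,"jaw": 1},{"tx": -0.15,"ty": 0,"tz": -0.73,"rx": 0,"ry": -0.015,"rz": 0,"jaw": 1},{"tx": -0.15,"ty": 0,"tz": -0.73,"rx": 0,"ry": -0.015,"rz": 0,"jaw": 1},{"tx": -0.15,"ty": 0,"tz": -0.73,"rx": 0,"ry": -0.015,"rz": 0,"jaw": 1}])

```text
time_s: 22.15
tool_pos: [465.4, 89.4, 104.7]
eef_rot: [-1.57, 0.044, -0.042]
ft_force: [-0.6, 1.0, -0.5]
width: 47.4
```

```bash
python3 - <<'E'
from h import *
s=sensors.observe();print(s['tool_pos'],s['ft_force'],s['width'],plan(465.7,89.5,36,np.radians(-3.1)))
i=snapshot("wrist")
a=wrist_rect(i,s,12,400,530,25,155,3);b=wrist_rect(i,s,s['tool_pos'][2]+31,400,530,25,155,3)
cv2.imwrite("pics/w9.png",cv2.hconcat([a,b]))
E
```

```text
[465.37384257  89.41510345 104.65095111] [-0.56907702  1.01709202 -0.5208658 ] 47.38128427491283 (array([0.004, 0.687, 0.001]), array([ 0.    , -0.0003, -0.0003]))
```

View pics/w9.png

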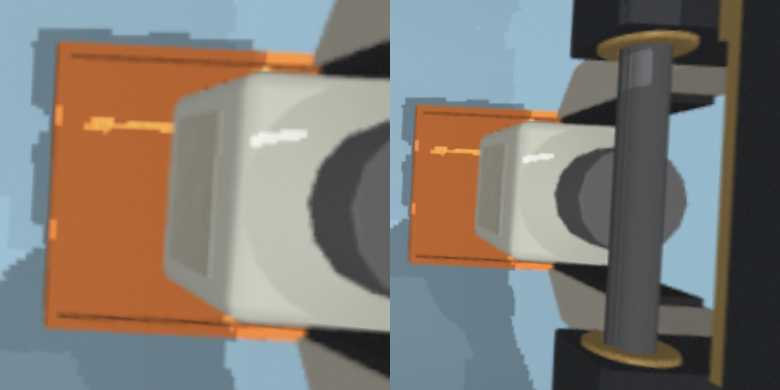

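apply_moves(steps=[{"tx": 0,"ty": 0.25,"tz": 0,"rx": 0,"ry": 0,"rz": 0,"jaw": 1},{"tx": 0,"ty": 0.5,"tz": 0,"rx": 0,"ry": 0,"rz": 0,"jaw": 1},{"tx": 0,"ty": 0.62,"tz": 0,"rx": 0,"ry": 0,"rz": 0,"jaw": 1},{"tx": 0,"ty": 0.67,"tz": 0,"rx": 0,"ry": 0,"rz": 0,"jaw": 1},{"tx": 0,"ty": 0.685,"tz": 0,"rx": 0,"ry": 0,"rz": 0,"jaw": 1},{"tx": 0,"ty": 0.69,"tz": 0,"rx": 0,"ry": 0,"rz": 0,"jaw": 1},{"tx": 0,"ty": 0.69,"tz": 0,"rx": 0,"ry": 0,"rz": 0,"jaw": 1}])

```text
time_s: 22.9
tool_pos: [466.4, 89.9, 36.9]
eef_rot: [-1.57, 0.041, -0.043]
ft_force: [-0.6, -0.0, -1.8]
width: 47.0
```

apply_moves(steps=[{"tx": 0,"ty": 0.004,"tz": 0,"rx": 0,"ry": 0,"rz": 0,"jaw": 1},{"tx": 0,"ty": 0.007,"tz": 0,"rx": 0,"ry": 0,"rz": 0,"jaw": 1},{"tx": 0,"ty": 0.007,"tz": 0,"rx": 0,"ry": 0,"rz": 0,"jaw": 1}])

```text
time_s: 23.2
tool_pos: [466.0, 89.5, 35.7]
eef_rot: [-1.57, 0.042, -0.043]
ft_force: [0.1, -0.2, -1.0]
width: 47.3
```

apply_moves(steps=[{"tx": 0,"ty": 0.005,"tz": 0,"rx": 0,"ry": 0,"rz": 0,"jaw": 1},{"tx": 0,"ty": 0.008,"tz": 0,"rx": 0,"ry": 0,"rz": 0,"jaw": 1},{"tx": 0,"ty": 0.008,"tz": 0,"rx": 0,"ry": 0,"rz": 0,"jaw": 1}])

```text
time_s: 23.5
tool_pos: [466.1, 89.6, 35.1]
eef_rot: [-1.571, 0.042, -0.043]
ft_force: [-1.2, 0.2, 5.8]
width: 47.5
```

apply_moves(steps=[{"tx": 0,"ty": 0,"tz": 0,"rx": 0,"ry": 0,"rz": 0,"jaw": 0},{"tx": 0,"ty": 0,"tz": 0,"rx": 0,"ry": 0,"rz": 0,"jaw": -1},{"tx": 0,"ty": 0,"tz": 0,"rx": 0,"ry": 0,"rz": 0,"jaw": -1},{"tx": 0,"ty": 0,"tz": 0,"rx": 0,"ry": 0,"rz": 0,"jaw": -1},{"tx": 0,"ty": 0,"tz": 0,"rx": 0,"ry": 0,"rz": 0,"jaw": -1},{"tx": 0,"ty": -0.2,"tz": 0,"rx": 0,"ry": 0,"rz": 0,"jaw": -1},{"tx": 0,"ty": -0.6,"tz": 0,"rx": 0,"ry": 0,"rz": 0,"jaw": -1},{"tx": 0,"ty": -1.0,"tz": 0,"rx": 0,"ry": 0,"rz": 0,"jaw": -1},{"tx": 0,"ty": -1.0,"tz": 0,"rx": 0,"ry": 0,"rz": 0,"jaw": -1},{"tx": 0,"ty": -1.0,"tz": 0,"rx": 0,"ry": 0,"rz": 0,"jaw": -1}])

```text
time_s: 24.5
tool_pos: [466.4, 89.5, 135.5]
eef_rot: [-1.57, 0.041, -0.044]
ft_force: [-0.4, 0.2, -1.7]
width: 91.6
```

```bash
python3 - <<'E'
from h import *
s=sensors.observe();print(s['tool_pos'],s['ft_force'],s['width'],plan(492.3,-126,125,np.radians(-3.1)))
i=snapshot("wrist")
a=wrist_rect(i,s,12,400,530,25,155,3);b=wrist_rect(i,s,66,400,530,25,155,3)
cv2.imwrite("pics/w10.png",cv2.hconcat([a,b]))
E
```

```text
[466.40967842  89.54871795 135.46575334] [-0.38740646  0.16313121 -1.67121547] 91.59795670897334 (array([ 0.375,  0.105, -2.138]), array([-0.    , -0.0001,  0.0007]))
```

View pics/w10.png

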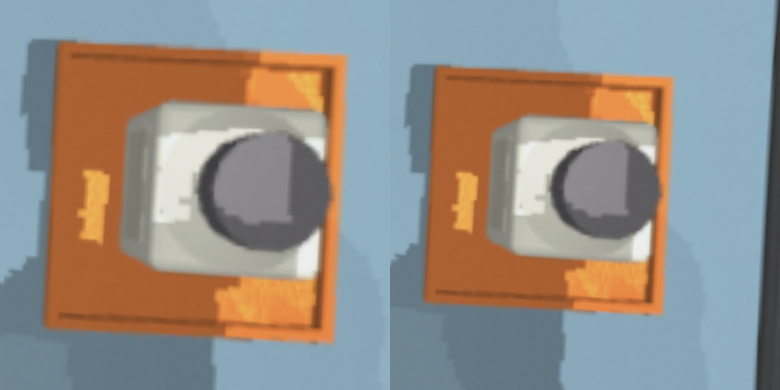

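apply_moves(steps=[{"tx": 0.06,"ty": 0,"tz": -0.35,"rx": 0,"ry": 0,"rz": 0,"jaw": -1},{"tx": 0.12,"ty": 0,"tz": -0.7,"rx": 0,"ry": 0,"rz": 0,"jaw": -1},{"tx": 0.17,"ty": 0,"tz": -1.0,"rx": 0,"ry": 0,"rz": 0,"jaw": -1}])

```text
time_s: 24.85
tool_pos: [476.3, -12.9, 133.2]
eef_rot: [-1.571, 0.044, -0.04]
ft_force: [0.6, 0.3, 0.6]
width: 91.8
```

apply_moves(steps=[{"tx": 0.06,"ty": 0,"tz": -0.35,"rx": 0,"ry": 0,"rz": 0,"jaw": -1},{"tx": 0.12,"ty": 0,"tz": -0.7,"rx": 0,"ry": 0,"rz": 0,"jaw": -1},{"tx": 0.2,"ty": 0,"tz": -1.0,"rx": 0,"ry": 0,"rz": 0,"jaw": -1},{"tx": 0.2,"ty": 0,"tz": -1.0,"rx": 0,"ry": 0,"rz": 0,"jaw": -1},{"tx": 0.2,"ty": 0,"tz": -1.0,"rx": 0,"ry": 0,"rz": 0,"jaw": -1}])

```text
time_s: 25.35
tool_pos: [491.0, -112.3, 133.3]
eef_rot: [-1.57, 0.046, -0.041]
ft_force: [0.3, -0.3, -1.3]
width: 92.0
```

```bash
python3 - <<'E'
from h import *
s=sensors.observe();print(s['tool_pos'],s['q'].round(2),plan(492.3,-126,25.5,np.radians(-3.1)))
E
```

```text
[ 490.97339224 -112.34786975  133.29176086] [ 0.47  0.35 -0.45  1.92  0.19  0.91 -0.13] (array([ 0.024,  1.078, -0.136]), array([-0.0002, -0.0004, -0.0008]))
```

apply_moves(steps=[{"tx": 0.02,"ty": 0.1,"tz": -0.136,"rx": 0,"ry": 0,"rz": 0,"jaw": -1},{"tx": 0.02,"ty": 0.4,"tz": -0.136,"rx": 0,"ry": 0,"rz": 0,"jaw": -1},{"tx": 0.02,"ty": 0.7,"tz": -0.136,"rx": 0,"ry": 0,"rz": 0,"jaw": -1},{"tx": 0.02,"ty": 0.95,"tz": -0.136,"rx": 0,"ry": 0,"rz": 0,"jaw": -1},{"tx": 0.02,"ty": 0.95,"tz": -0.136,"rx": 0,"ry": 0,"rz": 0,"jaw": -1},{"tx": 0.02,"ty": 0.95,"tz": -0.136,"rx": 0,"ry": 0,"rz": 0,"jaw": -1}])

```text
time_s: 25.95
tool_pos: [492.8, -125.3, 39.4]
eef_rot: [-1.57, 0.043, -0.04]
ft_force: [0.2, -0.8, 1.4]
width: 92.1
```

```bash
python3 - <<'E'
from h import *
s=sensors.observe();print(s['tool_pos'],s['ft_force'],plan(492.3,-126,25.5,np.radians(-3.1)))
E
```

```text
[ 492.81730757 -125.25449954   39.42242757] [ 0.17227714 -0.81020907  1.44610922] (array([-0.005,  0.139, -0.008]), array([-0.0002,  0.0005, -0.0005]))
```

apply_moves(steps=[{"tx": -0.005,"ty": 0.1,"tz": -0.01,"rx": 0,"ry": 0,"rz": 0,"jaw": -1},{"tx": -0.005,"ty": 0.14,"tz": -0.01,"rx": 0,"ry": 0,"rz": 0,"jaw": -1},{"tx": -0.005,"ty": 0.14,"tz": -0.01,"rx": 0,"ry": 0,"rz": 0,"jaw": -1},{"tx": -0.005,"ty": 0.14,"tz": -0.01,"rx": 0,"ry": 0,"rz": 0,"jaw": 0},{"tx": -0.005,"ty": 0.14,"tz": -0.01,"rx": 0,"ry": 0,"rz": 0,"jaw": 0},{"tx": -0.005,"ty": 0.14,"tz": -0.01,"rx": 0,"ry": 0,"rz": 0,"jaw": 0.3},{"tx": -0.005,"ty": 0.14,"tz": -0.01,"rx": 0,"ry": 0,"rz": 0,"jaw": 0.6},{"tx": -0.005,"ty": 0.14,"tz": -0.01,"rx": 0,"ry": 0,"rz": 0,"jaw": 1},{"tx": -0.005,"ty": 0.14,"tz": -0.01,"rx": 0,"ry": 0,"rz": 0,"jaw": 1},{"tx": -0.005,"ty": 0.14,"tz": -0.01,"rx": 0,"ry": 0,"rz": 0,"jaw": 1},{"tx": -0.005,"ty": 0.14,"tz": -0.01,"rx": 0,"ry": 0,"rz": 0,"jaw": 1}])

```text
time_s: 27.05
tool_pos: [492.5, -126.8, 25.7]
eef_rot: [-1.57, 0.043, -0.042]
ft_force: [-1.5, -0.2, 2.3]
width: 52.5
```

apply_moves(steps=[{"tx": 0,"ty": -0.1,"tz": 0,"rx": 0,"ry": 0,"rz": 0,"jaw": 1},{"tx": 0,"ty": -0.3,"tz": 0,"rx": 0,"ry": 0,"rz": 0,"jaw": 1},{"tx": 0,"ty": -0.6,"tz": 0,"rx": 0,"ry": 0,"rz": 0,"jaw": 1},{"tx": 0,"ty": -0.9,"tz": 0,"rx": 0,"ry": 0,"rz": 0,"jaw": 1},{"tx": 0,"ty": -1.0,"tz": 0,"rx": 0,"ry": 0,"rz": 0,"jaw": 1},{"tx": 0,"ty": -1.0,"tz": 0,"rx": 0,"ry": 0,"rz": 0,"jaw": 1}])

```text
time_s: 27.65
tool_pos: [493.8, -127.0, 127.3]
eef_rot: [-1.571, 0.04, -0.045]
ft_force: [-0.1, 0.3, -1.6]
width: 52.5
```

```bash
python3 - <<'E'
from h import *
s=sensors.observe();print(s['tool_pos'],s['ft_force'],s['width'],plan(541.7,337,145,np.radians(-3.1)))
E
```

```text
[ 493.77166321 -126.97548359  127.25098725] [-0.0893442   0.31893546 -1.60025767] 52.50303555595765 (array([ 0.228, -0.18 ,  4.659]), array([ 0.0002, -0.    ,  0.001 ]))
```

apply_moves(steps=[{"tx": 0.02,"ty": -0.18,"tz": 0.3,"rx": 0,"ry": 0,"rz": 0,"jaw": 1},{"tx": 0.03,"ty": -0.18,"tz": 0.65,"rx": 0,"ry": 0,"rz": 0,"jaw": 1},{"tx": 0.05,"ty": -0.18,"tz": 0.98,"rx": 0,"ry": 0,"rz": 0,"jaw": 1}])

```text
time_s: 27.95
tool_pos: [502.3, -28.3, 142.8]
eef_rot: [-1.57, 0.044, -0.042]
ft_force: [0.7, -0.0, -1.0]
width: 51.9
```

apply_moves(steps=[{"tx": 0.02,"ty": 0,"tz": 0.33,"rx": 0,"ry": 0,"rz": 0,"jaw": 1},{"tx": 0.03,"ty": 0,"tz": 0.66,"rx": 0,"ry": 0,"rz": 0,"jaw": 1},{"tx": 0.05,"ty": 0,"tz": 0.98,"rx": 0,"ry": 0,"rz": 0,"jaw": 1}])

```text
time_s: 28.25
tool_pos: [512.2, 69.5, 142.1]
eef_rot: [-1.571, 0.044, -0.04]
ft_force: [1.6, 0.3, -1.9]
width: 52.7
```

apply_moves(steps=[{"tx": 0.02,"ty": 0,"tz": 0.33,"rx": 0,"ry": 0,"rz": 0,"jaw": 1},{"tx": 0.03,"ty": 0,"tz": 0.66,"rx": 0,"ry": 0,"rz": 0,"jaw": 1},{"tx": 0.05,"ty": 0,"tz": 0.98,"rx": 0,"ry": 0,"rz": 0,"jaw": 1}])

```text
time_s: 28.55
tool_pos: [522.5, 167.0, 142.0]
eef_rot: [-1.571, 0.044, -0.04]
ft_force: [1.4, -0.3, -0.7]
width: 52.8
```

apply_moves(steps=[{"tx": 0.02,"ty": 0,"tz": 0.33,"rx": 0,"ry": 0,"rz": 0,"jaw": 1},{"tx": 0.03,"ty": 0,"tz": 0.66,"rx": 0,"ry": 0,"rz": 0,"jaw": 1},{"tx": 0.05,"ty": 0,"tz": 0.98,"rx": 0,"ry": 0,"rz": 0,"jaw": 1},{"tx": 0.05,"ty": 0,"tz": 0.98,"rx": 0,"ry": 0,"rz": 0,"jaw": 1}])

```text
time_s: 28.95
tool_pos: [532.0, 269.1, 142.1]
eef_rot: [-1.568, 0.039, -0.036]
ft_force: [-0.3, 0.8, -1.5]
width: 52.5
```

```bash
python3 - <<'E'
from h import *
s=sensors.observe();print(s['tool_pos'],s['width'],s['q'].round(2),plan(541.7,337,75,np.radians(-3.1)))
E
```

```text
[532.04561149 269.06151996 142.0869475 ] 52.48785907031403 [-0.2   0.5  -0.52  1.69  0.27  1.03 -0.85] (array([0.065, 0.673, 0.681]), array([-0.0008,  0.002 , -0.0007]))
```

apply_moves(steps=[{"tx": 0.03,"ty": 0,"tz": 0.3,"rx": 0,"ry": 0,"rz": 0,"jaw": 1},{"tx": 0.06,"ty": 0.05,"tz": 0.55,"rx": 0,"ry": 0,"rz": 0,"jaw": 1},{"tx": 0.065,"ty": 0.3,"tz": 0.67,"rx": 0,"ry": 0,"rz": 0,"jaw": 1},{"tx": 0.065,"ty": 0.6,"tz": 0.67,"rx": 0,"ry": 0,"rz": 0,"jaw": 1},{"tx": 0.065,"ty": 0.8,"tz": 0.67,"rx": 0,"ry": 0,"rz": 0,"jaw": 1},{"tx": 0.065,"ty": 0.8,"tz": 0.67,"rx": 0,"ry": 0,"rz": 0,"jaw": 1},{"tx": 0.065,"ty": 0.8,"tz": 0.67,"rx": 0,"ry": 0,"rz": 0,"jaw": 1}])

```text
time_s: 29.65
tool_pos: [543.5, 329.4, 62.9]
eef_rot: [-1.571, 0.044, -0.041]
ft_force: [0.3, 0.4, -0.5]
width: 52.1
```

```bash
python3 - <<'E'
from h import *
s=sensors.observe();print(s['tool_pos'],s['width'],plan(541.7,337,25,np.radians(-3.1)))
E
```

```text
[543.47512809 329.44571168  62.94479899] 52.09114649009953 (array([-0.021,  0.379,  0.075]), array([ 0.0004, -0.    , -0.0005]))
```

apply_moves(steps=[{"tx": -0.02,"ty": 0,"tz": 0.075,"rx": 0,"ry": 0,"rz": 0,"jaw": 1},{"tx": -0.02,"ty": 0.2,"tz": 0.075,"rx": 0,"ry": 0,"rz": 0,"jaw": 1},{"tx": -0.02,"ty": 0.33,"tz": 0.075,"rx": 0,"ry": 0,"rz": 0,"jaw": 1},{"tx": -0.02,"ty": 0.36,"tz": 0.075,"rx": 0,"ry": 0,"rz": 0,"jaw": 1},{"tx": -0.02,"ty": 0.37,"tz": 0.075,"rx": 0,"ry": 0,"rz": 0,"jaw": 1},{"tx": -0.02,"ty": 0.37,"tz": 0.075,"rx": 0,"ry": 0,"rz": 0,"jaw": 1}])

```text
time_s: 30.25
tool_pos: [542.6, 337.9, 27.3]
eef_rot: [-1.57, 0.042, -0.043]
ft_force: [0.6, -1.3, -1.4]
width: 52.3
```

```bash
python3 - <<'E'
from h import *
s=sensors.observe();print(s['tool_pos'],s['ft_force'],plan(541.7,337,23.5,np.radians(-3.1)))
E
```

```text
[542.61059732 337.93237045  27.27230965] [ 0.59097436 -1.313864   -1.35870454] (array([-0.009,  0.038, -0.01 ]), array([-0.0001,  0.    ,  0.0002]))
```

apply_moves(steps=[{"tx": -0.008,"ty": 0.015,"tz": -0.008,"rx": 0,"ry": 0,"rz": 0,"jaw": 1},{"tx": -0.008,"ty": 0.025,"tz": -0.008,"rx": 0,"ry": 0,"rz": 0,"jaw": 1},{"tx": -0.008,"ty": 0.03,"tz": -0.008,"rx": 0,"ry": 0,"rz": 0,"jaw": 1},{"tx": -0.008,"ty": 0.033,"tz": -0.008,"rx": 0,"ry": 0,"rz": 0,"jaw": 1},{"tx": -0.008,"ty": 0.033,"tz": -0.008,"rx": 0,"ry": 0,"rz": 0,"jaw": 1}])

```text
time_s: 30.75
tool_pos: [541.6, 337.1, 23.8]
eef_rot: [-1.57, 0.042, -0.043]
ft_force: [-2.2, -0.7, 2.7]
width: 52.6
```

apply_moves(steps=[{"tx": 0,"ty": 0.004,"tz": 0,"rx": 0,"ry": 0,"rz": 0,"jaw": 1},{"tx": 0,"ty": 0.004,"tz": 0,"rx": 0,"ry": 0,"rz": 0,"jaw": 0.2},{"tx": 0,"ty": 0.004,"tz": 0,"rx": 0,"ry": 0,"rz": 0,"jaw": -1},{"tx": 0,"ty": 0.004,"tz": 0,"rx": 0,"ry": 0,"rz": 0,"jaw": -1},{"tx": 0,"ty": 0,"tz": 0,"rx": 0,"ry": 0,"rz": 0,"jaw": -1},{"tx": 0,"ty": 0,"tz": 0,"rx": 0,"ry": 0,"rz": 0,"jaw": -1},{"tx": 0,"ty": -0.2,"tz": 0,"rx": 0,"ry": 0,"rz": 0,"jaw": -1},{"tx": 0,"ty": -0.6,"tz": 0,"rx": 0,"ry": 0,"rz": 0,"jaw": -1},{"tx": 0,"ty": -1.0,"tz": 0,"rx": 0,"ry": 0,"rz": 0,"jaw": -1},{"tx": 0,"ty": -1.0,"tz": 0,"rx": 0,"ry": 0,"rz": 0,"jaw": -1}])

```text
time_s: 31.75
tool_pos: [544.0, 339.7, 129.2]
eef_rot: [-1.565, 0.037, -0.048]
ft_force: [0.6, 0.9, 0.1]
width: 91.9
```

apply_moves(steps=[{"tx": 0,"ty": -0.4,"tz": 0,"rx": 0,"ry": 0,"rz": 0,"jaw": -1},{"tx": 0,"ty": -0.4,"tz": 0,"rx": 0,"ry": 0,"rz": 0,"jaw": -1},{"tx": 0,"ty": -0.4,"tz": 0,"rx": 0,"ry": 0,"rz": 0,"jaw": -1}])

```text
time_s: 32.05
tool_pos: [541.9, 337.3, 164.1]
eef_rot: [-1.569, 0.041, -0.044]
ft_force: [0.1, 0.0, -0.7]
width: 91.9
```

```bash
python3 - <<'E'
from h import *
s=sensors.observe();print(s['time_s'],s['tool_pos'],s['width'])
i=snapshot("wrist");t=snapshot("top")
a=wrist_rect(i,s,12,475,605,270,400,3);b=wrist_rect(i,s,69,475,605,270,400,3)
c=cv2.resize(t[120:280,140:460],(780,390))[:200] if 0 else cv2.resize(t[130:250,150:430],(780,200+0))
c=cv2.resize(t[180:250,165:438],(780,200))
cv2.imwrite("pics/w11.png",cv2.vconcat([cv2.hconcat([a,b]),c]))
E
```

```text
32.05 [541.902759   337.3315953  164.09307911] 91.93025956484844
```

View pics/w11.png

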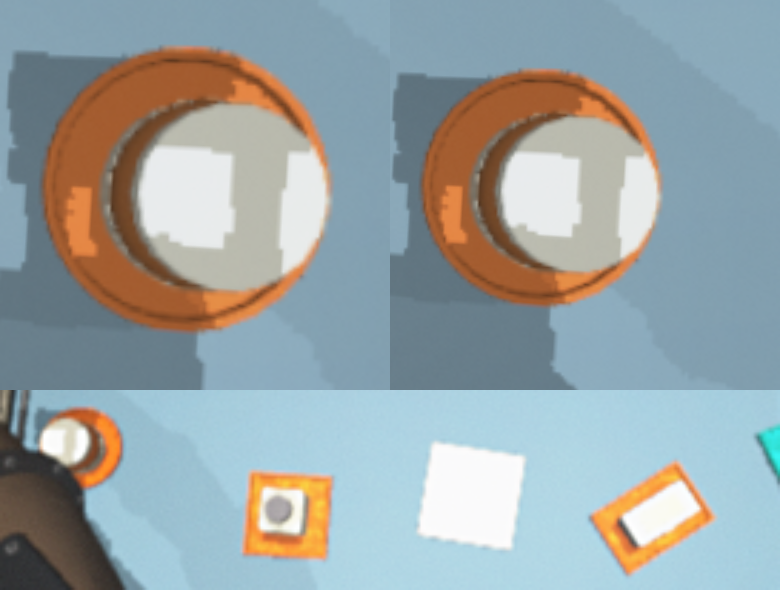

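```bash
python3 -c "
from station import workorder
print(workorder.sign_off())"
```

```text
the job is handed in; nothing more can be done
None
```

The job is handed in at about 32 s of the 128 s allowed. I parked the jar on the tile, moved the slide box to the oblong tray and the bottle to the square tray, then moved the jar to the round dish. The tile is empty again.

- **Slide box:** it sits within about 2 mm of the oblong tray's middle and lies lengthways. Its measured yaw was −56.3°, the same as the tray's. The tray centre read about 2 mm differently between views (x ≈ 468.5 against 470).
- **Bottle:** it is within about 1.5 mm of the square tray's middle.
- **Jar:** it is within about 1 mm of the round dish's middle.
- **Setting down:** each container was lowered onto its floor until the wrist showed light contact (13 N at most), then released. In the wrist pictures after each release it stood upright.
- **Jar grip:** the jaws closed to 52 mm on the jar although it is described as 60 mm across. The cameras also showed the lid at about 52–54 mm, and the hold was steady both times.
- **Bystanders:** I never approached the rack, dropper bottle or marker, but I did not check them in a final picture because the last crop left them out.

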